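# Load charcoal sticks into the drying drawer and pin it shut

## Task

Draw the locking pin up out of the drying cabinet's latch and stand it in the wooden rest, pull the drawer wide open by its handle and load every full-length charcoal stick from the board into it, lying flat in one layer on the drawer floor; the broken half-length stub stays out. Then push the drawer fully shut and put the pin back, down through the latch hole and the drawer's eye beneath until the head sits on the latch plate. Leave the coconut, the shell bowl and the brush alone.

Things in the scene. Friction and masses are not known exactly. Their poses are not given: they have to be found in the camera images.
- drawer (a joint): how far the drawer is pulled out, m: 0 fully shut, 0.17 at its stop; it slides along the cabinet's -x, towards the robot, and stays where it is left (about 2 N friction)
- cabinet: low blue steel drying cabinet, fixed, 260 mm deep (x), 300 wide (y), 100 high; origin at the centre of its underside; its x axis points away from the drawer front, which lies 130 mm before the origin when shut
- drawer_floor (a point): middle of the drawer's inner floor (moves with the drawer, axes as the cabinet's), 17 mm above the table. Inside: 208 mm long (x +-104 mm), 266 wide (y +-133), side walls 50 mm high; front panel 12 mm thick, its top 75 mm above the floor. With the drawer out by q the cabinet's roof covers it from x = q - 0.109 m on (roof underside 75 mm above the drawer floor)
- drawer_handle (a point): middle of the drawer's handle: a level steel bar along y, 11 mm thick, 120 mm long, 35 mm before the drawer front, 30 mm below the cabinet top (moves with the drawer)
- latch_hole (a point): centre, at the upper face, of the 13 mm hole in the steel latch plate (5 mm thick, 50 mm wide) that juts 49 mm forward from the cabinet's top over the drawer front, at the end of lower y (the right, seen from the robot); upper face 105 mm above the table; fixed to the cabinet
- drawer_eye (a point): centre, at the upper face, of the 15 mm hole in the eye plate (6 mm thick) on the drawer front; only with the drawer fully shut is it right below the latch hole, 21 mm lower (moves with the drawer)
- pin: locking pin, at the start upright through latch hole and drawer eye with its head on the latch plate, so that it locks the drawer: steel shank 10 mm thick and 55 mm long with a bevelled foot, above it an aluminium head 24 mm thick and 35 mm tall; origin at the centre of the foot, z axis up through the head (head from 55 to 90 mm)
- pin_rest: fixed wooden block 56 x 56 mm, 58 mm high, with a 14 mm through hole in which the pin can stand with its head on the block's top; empty at the start; origin at the centre of its underside
- board: fixed plywood board under the sticks, 250 x 340 mm (x, y), 8 mm thick; origin at the centre of its underside
- stick0: octagonal black pressed-charcoal stick, 80 mm long, 28 mm across flats, about 60 g, lying on the board; origin at its middle, x axis along its length. Some of the four sticks may be absent.
- stick1: octagonal black pressed-charcoal stick, 80 mm long, 28 mm across flats, about 60 g, lying on the board; origin at its middle, x axis along its length. Some of the four sticks may be absent.
- stick2: octagonal black pressed-charcoal stick, 80 mm long, 28 mm across flats, about 60 g, lying on the board; origin at its middle, x axis along its length. Some of the four sticks may be absent.
- stick3: octagonal black pressed-charcoal stick, 80 mm long, 28 mm across flats, about 60 g, lying on the board; origin at its middle, x axis along its length. Some of the four sticks may be absent.
- stub: broken charcoal stick among the others, like them but only 40 mm long; not to be loaded; origin at its middle, x axis along its length
- shell: bystander: half coconut-shell bowl, 100 mm across, 45 high; origin under its centre
- coconut: bystander: brown coconut, 114 mm across, 108 high; origin under its centre
- brush: bystander: hand brush lying on the table; origin at its middle

How it is judged:
On the way, in this order (a step that is already met when the one before it is completed fails the run):
1. the pin stands in its wooden rest (horizontal distance between pin and pin_rest below 0.006 m and z of pin in the frame of pin_rest below 0.012 m and angle between pin's own z axis and vertical below 0.15 rad), for 0.2 s.
2. the drawer is pulled wide open (at least 120 mm) (value of joint drawer above 0.12 m), for 0.2 s.
3. every full-length stick lies in the drawer, in one layer on its floor (x of stick0 in the frame of drawer_floor between -0.104 and 0.104 m and y of stick0 in the frame of drawer_floor between -0.133 and 0.133 m and z of stick0 in the frame of drawer_floor between 0 and 0.026 m and x of stick1 in the frame of drawer_floor between -0.104 and 0.104 m and y of stick1 in the frame of drawer_floor between -0.133 and 0.133 m and z of stick1 in the frame of drawer_floor between 0 and 0.026 m and x of stick2 in the frame of drawer_floor between -0.104 and 0.104 m and y of stick2 in the frame of drawer_floor between -0.133 and 0.133 m and z of stick2 in the frame of drawer_floor between 0 and 0.026 m and x of stick3 in the frame of drawer_floor between -0.104 and 0.104 m and y of stick3 in the frame of drawer_floor between -0.133 and 0.133 m and z of stick3 in the frame of drawer_floor between 0 and 0.026 m), for 0.2 s.
4. the drawer is shut again (value of joint drawer below 0.004 m), for 0.2 s.
At the end, for the whole second after the job is handed in: drawer shut to within 4 mm; every stick present lies in it in one layer (middle under 26 mm above its floor), the stub outside; the pin rests upright (0.12 rad) through latch hole and drawer eye, foot at least 48 mm below the latch plate's top (all of step 3 and value of joint drawer below 0.004 m and horizontal distance between pin and latch_hole below 0.005 m and horizontal distance between pin and drawer_eye below 0.007 m and z of pin in the frame of latch_hole below -0.048 m and angle between pin's own z axis and vertical below 0.12 rad and linear speed of pin below 0.02 m/s and (y of stub in the frame of drawer_floor above 0.15 m or y of stub in the frame of drawer_floor below -0.15 m or x of stub in the frame of drawer_floor below -0.12 m or x of stub in the frame of drawer_floor above 0.16 m)); the robot touches nothing.
It fails at once if the shell is pushed aside by more than 40 mm (distance of shell from where it was at the start of the episode above 0.04 m).
It fails at once if the coconut is pushed aside by more than 40 mm (distance of coconut from where it was at the start of the episode above 0.04 m).
It fails at once if the brush is pushed aside by more than 40 mm (distance of brush from where it was at the start of the episode above 0.04 m).
Of stick0, stick1, stick2, stick3 only 2 to 4 are there at a start; the rules pass over those that are not, and their reading is None.
At some moment in a run one of stick0, stick1, stick2, stick3 may be knocked a few centimetres aside while the robot is not near it.
It also fails if it takes over 210 s, if anything falls off the work surface, if the arm or the gripper's body presses on something with over 40 N, if the wrist force passes 120 N, or if a joint passes its speed limit or range.

## Robot

A 6-joint arm with a two-finger parallel gripper is mounted at the origin on the work surface. World frame = base frame: x ahead of the robot, y to its left, z up, the work surface at z = 0. Lengths are in m, angles in rad, forces in N, time in s.
With the tool pointing down it reaches from about 0.35 to 0.85 m from the base axis. Payload 8.1 kg.
Tool frame: the origin (TCP) lies midway between the tips of the shut fingers; the grasp point (between the pads) lies 19 mm behind it; z points along the fingers, y is the direction in which the jaws open and shut (so a half turn about z gives the same grasp; the last joint's range is limited). The gripper opens to 93 mm and grips with 3 to 60 N. Pads are 15 mm wide; open, the fingers measure 128 mm over their backs; the gripper's body (75 mm by 188 mm) begins 65 mm behind the grasp point.
Start: joints at [-1.417, 0.13, 1.488, -0, 1.523, -0.085], TCP at [0.142, -0.583, 0.181] pointing down, gripper open.
Joint ranges: [-2.96, 2.96], [-0.89, 2.26], [0.02, 2.5], [-1.34, 4.48], [0, 2.73], [-2.66, 2.66]. Speed limits (rad/s): [2.39, 2.39, 2.79, 3.14, 3.14, 3.14].

## Interface

Orientations are given as a rotation vector (axis times angle).
In Python, from plant import robot, optics, ticket gives the robot as it stands.
- The arm moves only by the tool send_rows, never from a script. Its argument "targets" is a list of rows, each a list of 3 entries, a list of its own where there are three numbers: the opening, from -1 (shut) to 1 (fully open), then the shift along the tool's x, y, z in mm, then the turn about the tool's z in rad. A call has 1 to 12 rows; each row shifts and turns the commanded pose from where the row before left it, along the tool's axes as they then stand; what a row does not reach is not made up. A row lasts 1/10 s, in which the tool goes at most 50 mm and 8.59 degrees, less where a joint would pass 70% of its speed; a pose out of reach is approached as far as the arm can. A call with a gripper value outside its range is refused whole. The fingers move at their own pace and stop on an object; "newtons" is the grip in N (left out, the last holds). Time passes only in rows, so rows that do not move let the fingers close. It gives the time, the measured TCP pose, the force and the opening at its end, in the units of the state.
- robot.read_state(): the state, without advancing time (a new reading comes with each control period).
- optics.read_camera(name): name is "scene" or "side" or "wrist"; returns a dict with "color" (400x640x3 uint8, red, green, blue), "K" (3x3 intrinsics, pixels), "position" and "orientation" of the camera in the world. Camera axes: x right, y up, looking along -z (the intrinsics and any distortion apply to the point x, -y, -z); pixel columns grow to the right and rows downward; lengths in m; the calibration is good to about 2 mm. A picture is of the moment at which its call begins. There is no depth.
- ticket.close_job(): hands the job in, once; it reports no verdict.
Trained networks look in the newest picture that a camera, given by its name, has taken for a name from the list of things; names that differ only in an ending like _2 or _b are one class to them, and where a whole thing is asked for, a point or a joint stands for the part that bears it (a point fixed in the world has none). Each returns a list of dicts, best first, with "confidence" (0 to 1); they miss things now and then, are a little off and sometimes report something else, mostly with a low value. They report only what shows in the picture. A call takes as long as a camera call.
- optics.cut_out(camera, name): "region" (400x640 bool, what is visible of it) and "point" ([column, row] in pixels, amid what is visible of it).
The state is a dict: "t": time; "q": joint angles; "dq": joint speeds; "joint_torque": joint torques, N m; "tool_pos": TCP position; "orientation": TCP orientation; "force": force on the tool from outside, world axes, zero at the start; "wrist_torque": the same for the moment, N m; "opening": finger opening in m.
Only numpy, scipy, OpenCV 4.12 (cv2) and the standard library are available. Lean on these libraries where they do the work, as an engineer would, in place of code of your own. Each camera call takes 0.05 s, during which the arm holds its last target.

## Working session

There is one attempt and no reset: what is moved stays moved. The work goes in short steps, Python scripts to look and compute and a tool call to move; the robot and the scene stay as the last step left them, time stands still between calls to the robot, and variables do not carry over. Pictures are saved under pics/ and viewed, and the job is handed in when it is done.

Besides the shell and the picture viewer there is one more tool, called after "Request:" as name([rows], argument=value, ...), one row to a line, values as JSON. send_rows: Moves the arm, as the interface text tells. Its arguments: {"type":"object","properties":{"targets":{"type":"array","items":{"type":"array"}},"newtons":{"type":"number"}},"required":["targets"]}

```bash
ls; mkdir -p pics
python3 - <<'E'
from plant import robot, optics
import cv2
s=robot.read_state(); print(s)
for n in ("scene","side","wrist"):
    c=optics.read_camera(n); print(n,c["K"],c["position"],c["orientation"],[k for k in c])
    cv2.imwrite(f"pics/{n}0.png",c["color"][:,:,::-1])
E
```

```text
pics
{'t': 0.0, 'q': array([-1.41738743e+00,  1.31173305e-01,  1.48926816e+00, -1.02445347e-05,
        1.52300563e+00, -8.53811468e-02]), 'dq': array([-0.00051582, -0.00039275,  0.00049458, -0.00099406,  0.00085815,
        0.00129156]), 'joint_torque': array([-4.88038386e-04, -5.59834599e+01, -4.91770864e+01,  7.67014339e-02,
        3.54191009e-02, -2.00251811e-04]), 'tool_pos': array([ 0.14184674, -0.58233335,  0.18038637]), 'orientation': array([-3.11738735e+00, -3.73980062e-01,  1.15057416e-04]), 'force': array([-0.03724311,  0.07406824, -0.19403636]), 'wrist_torque': array([-0.00893791,  0.03513666, -0.01926147]), 'opening': 0.09312459129283651}
scene [[401.65036135   0.         318.70227552]
 [  0.         401.65036135 198.54396678]
 [  0.           0.           1.        ]] [ 1.04269162 -0.23057491  1.03392042] [0.47409813 0.25860624 0.92071874] ['color', 'K', 'position', 'orientation']
side [[499.07684677   0.         323.52765786]
 [  0.         499.07684677 198.83482751]
 [  0.           0.           1.        ]] [ 0.36601472 -1.07190948  0.91659103] [ 0.93909415 -0.07664364 -0.1950469 ] ['color', 'K', 'position', 'orientation']
wrist [[314.92660977   0.         313.80231418]
 [  0.         314.92660977 199.21931949]
 [  0.           0.           1.        ]] [ 0.21641439 -0.56439333  0.38301011] [-0.23795994  0.18938833 -1.32175982] ['color', 'K', 'position', 'orientation']
```

View pics/scene0.png

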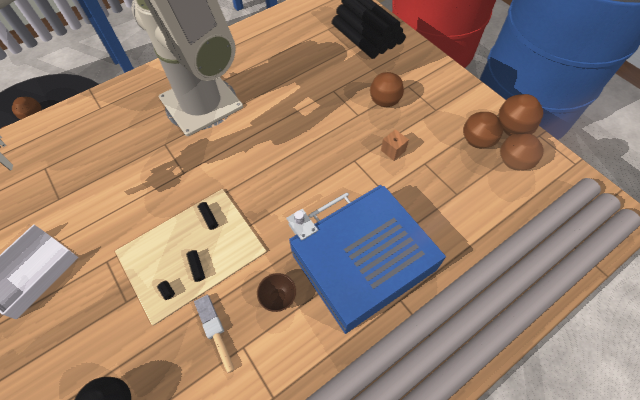

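View pics/side0.png

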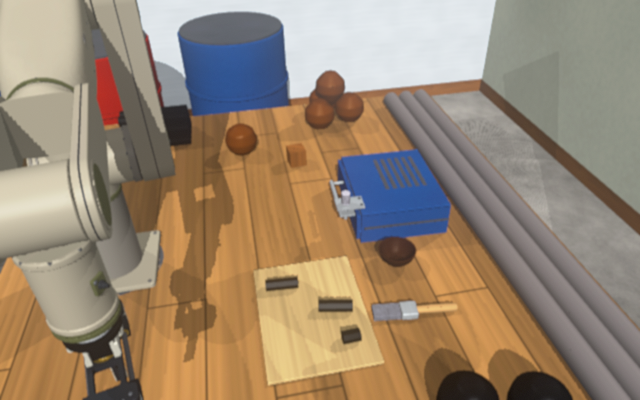

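View pics/wrist0.png

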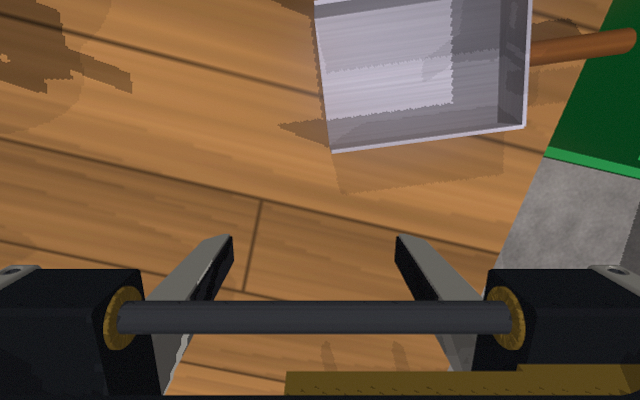

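```bash
cat > h.py <<'E'
import numpy as np, cv2
from scipy.spatial.transform import Rotation as R
from plant import robot, optics
def cam(n): return optics.read_camera(n)
def ray(c,p):
    K=c["K"]; d=np.array([(p[0]-K[0,2])/K[0,0],-(p[1]-K[1,2])/K[1,1],-1.])
    return np.array(c["position"]),R.from_rotvec(c["orientation"]).apply(d)
def plane(c,p,z):
    o,d=ray(c,p); return o+d*(z-o[2])/d[2]
def tri(obs):
    A=np.zeros((3,3));b=np.zeros(3);L=[]
    for c,p in obs:
        o,d=ray(c,p);d=d/np.linalg.norm(d);P=np.eye(3)-np.outer(d,d);A+=P;b+=P@o;L.append((P,o))
    x=np.linalg.solve(A,b); return x,[np.linalg.norm(P@(x-o)) for P,o in L]
def proj(c,X):
    X=np.atleast_2d(X); v=R.from_rotvec(c["orientation"]).inv().apply(X-c["position"]); K=c["K"]
    return np.c_[K[0,0]*v[:,0]/-v[:,2]+K[0,2],K[1,1]*-v[:,1]/-v[:,2]+K[1,2]]
def save(c,name,pts=[],crop=None,scale=1):
    im=c["color"][:,:,::-1].copy()
    for p in pts: cv2.circle(im,(int(round(p[0])),int(round(p[1]))),2,(0,255,0),-1)
    if crop: x0,y0,x1,y1=crop; im=im[y0:y1,x0:x1]
    im=cv2.resize(im,None,fx=scale,fy=scale,interpolation=cv2.INTER_CUBIC); cv2.imwrite("pics/"+name,im)
E
python3 - <<'E'
from h import *
import pickle
out={}
for n in ("scene","side"):
    c=cam(n)
    for o in ("cabinet","drawer_handle","pin","pin_rest","board","stick0","stub","shell","coconut","brush"):
        r=optics.cut_out(n,o); out[n,o]=[(x["point"],x["confidence"],x["region"]) for x in r]
        print(n,o,[(np.round(x["point"],1).tolist(),round(x["confidence"],2),int(x["region"].sum())) for x in r])
    out[n]=c
pickle.dump(out,open("o.pkl","wb"))
E
```

```text
scene cabinet [([362.9, 253.9], 0.67, 13176)]
scene drawer_handle [([335.1, 204.0], 0.88, 552)]
scene pin [([300.8, 214.7], 0.66, 110)]
scene pin_rest [([393.7, 144.1], 0.95, 533)]
scene board [([184.8, 253.3], 0.76, 9485), ([335.8, 201.2], 0.3, 271)]
scene stick0 [([328.8, 204.1], 0.71, 580), ([195.1, 266.5], 0.57, 377), ([208.2, 215.9], 0.49, 317)]
scene stub [([166.1, 292.1], 0.68, 225)]
scene shell [([276.3, 294.4], 0.64, 1166), ([362.4, 252.4], 0.64, 13525)]
scene coconut [([386.1, 86.2], 0.82, 942)]
scene brush [([211.3, 326.3], 0.87, 1092)]
side cabinet [([392.4, 194.7], 0.98, 8286)]
side drawer_handle [([345.1, 186.7], 0.74, 664)]
side pin []
side pin_rest [([293.0, 156.0], 0.59, 393), ([333.6, 304.7], 0.15, 429)]
side board [([313.2, 326.3], 0.56, 11152)]
side stick0 [([280.7, 281.1], 0.93, 361), ([333.9, 305.8], 0.7, 437)]
side stub [([351.2, 335.5], 0.69, 277)]
side shell [([397.6, 253.4], 0.57, 876), ([348.7, 193.9], 0.37, 681)]
side coconut [([239.9, 138.0], 0.62, 782)]
side brush [([407.2, 310.8], 0.9, 1108), ([350.6, 191.1], 0.69, 692)]
```

Run:
```python
from h import *
import pickle
o=pickle.load(open("o.pkl","rb")); a,b=o["scene"],o["side"]
save(a,"a1.png",crop=(280,120,460,340),scale=4*0.68)
save(b,"b1.png",crop=(280,130,460,250),scale=4)
for n in ("pin_rest","coconut","shell","drawer_handle"):
    print(n,tri([(a,o["scene",n][0][0]),(b,o["side",n][0][0])]))
print("stick",tri([(a,o["scene","stick0"][2][0]),(b,o["side","stick0"][0][0])]))
print("stick",tri([(a,o["scene","stick0"][1][0]),(b,o["side","stick0"][1][0])]))
print("stub",tri([(a,o["scene","stub"][0][0]),(b,o["side","stub"][0][0])]))
```

```text
pin_rest (array([0.54182854, 0.40347212, 0.02095057]), [np.float64(0.0008490372646485278), np.float64(0.0008490372646484859)])
coconut (array([0.36765438, 0.51482672, 0.05762523]), [np.float64(0.003614725925342567), np.float64(0.0036147259253425973)])
shell (array([ 0.73190198, -0.15665456,  0.02921709]), [np.float64(0.0007165930889684595), np.float64(0.000716593088968547)])
drawer_handle (array([0.64432234, 0.09421167, 0.09153035]), [np.float64(0.008666802911766948), np.float64(0.008666802911766934)])
stick (array([ 0.42267602, -0.18845579,  0.02462155]), [np.float64(0.003019992933419165), np.float64(0.0030199929334190695)])
stick (array([ 0.53467492, -0.28891332,  0.0183607 ]), [np.float64(0.002207728093553421), np.float64(0.0022077280935533013)])
stub (array([ 0.55337331, -0.38175718,  0.01886262]), [np.float64(0.0021729825760841526), np.float64(0.002172982576084303)])
```

View pics/a1.png

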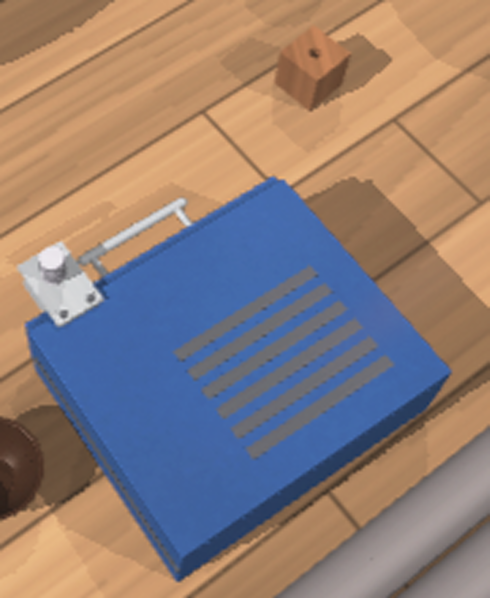

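View pics/b1.png

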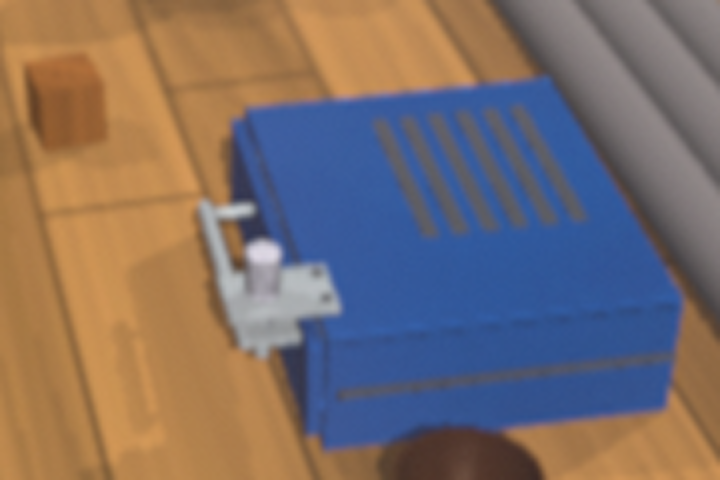

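Run:
```python
from h import *
import pickle
from scipy.optimize import least_squares
o=pickle.load(open("o.pkl","rb")); a,b=o["scene"],o["side"]
S={"FR":(289.9,239.5),"FL":(381.1,185.4),"BL":(445.4,256.8),"BR":(346.2,324)}
D={"FL":(341.75,156.75),"BL":(417.5,149.25),"BR":(450.5,205),"FR":(362,214.5)}
for k in S: print(k,tri([(a,S[k]),(b,D[k])])[0].round(4))
print("pintop",tri([(a,(298.4,213.75)),(b,(346,192))]))
print("handle L end",tri([(a,(280+182/2.72,120+203/2.72)),(b,(280+204/4,130+205/4))]))
C={"FL":(-.123,.15),"FR":(-.123,-.15),"BL":(.13,.15),"BR":(.13,-.15)}
def T(p,X):
    c,s=np.cos(p[2]),np.sin(p[2]); X=np.array(X); return np.array([p[0]+c*X[0]-s*X[1],p[1]+s*X[0]+c*X[1],X[2]])
def f(p):
    r=[]
    for k in C:
        r+=list(proj(a,T(p,(*C[k],.1)))[0]-S[k]); r+=list(proj(b,T(p,(*C[k],.1)))[0]-D[k])
    return np.array(r)
s=least_squares(f,[.78,.1,.1],loss="soft_l1"); print(s.x,f(s.x).round(1))
# rest: hole at top
print("rest",tri([(a,(280+314/2.72,120+53/2.72)),(b,(280+66/4,130+70/4))]), plane(a,(280+314/2.72,120+53/2.72),.058),plane(b,(280+66/4,130+70/4),.058))
for n,cc in (("scene",a),("side",b)):
  for obj,i in (("stick0",0),("stick0",1),("stick0",2),("stub",0)):
    try: reg=o[n,obj][i][2]
    except: continue
    ys,xs=np.nonzero(reg); P=np.array([plane(cc,p,.022)[:2] for p in np.c_[xs,ys]])
    m=P.mean(0);u,sv,v=np.linalg.svd(P-m,full_matrices=False); d=v[0]*np.sign(v[0,0]); 
    print(n,obj,i,m.round(4),np.degrees(np.arctan2(d[1],d[0])).round(1),np.ptp((P-m)@v.T,axis=0).round(3))
```

```text
FR [ 0.6576 -0.0592  0.0991]
FL [0.6715 0.2292 0.105 ]
BL [0.9201 0.2267 0.0988]
BR [ 0.9051 -0.0703  0.0957]
pintop (array([ 0.62744962, -0.00941826,  0.14165598]), [np.float64(0.0015286460217076797), np.float64(0.0015286460217077314)])
handle L end (array([0.62206523, 0.15264668, 0.06913282]), [np.float64(0.00028968912474243907), np.float64(0.00028968912474232187)])
[ 0.78380206  0.0826511  -0.04498003] [ 1.4 -0.9 -2.3 -0.3 -1.6  0.8 -2.2 -0.3  0.2  0.4 -0.2 -0.5 -0.4  1.9
  0.6 -1.1]
rest (array([0.55307338, 0.39291135, 0.06068096]), [np.float64(0.0009858615490251428), np.float64(0.0009858615490250795)]) [0.55077249 0.39545558 0.058     ] [0.55417298 0.39602438 0.058     ]
scene stick0 0 [0.6156 0.1094] 86.2 [0.317 0.05 ]
scene stick0 1 [ 0.5341 -0.2889] -11.2 [0.094 0.032]
scene stick0 2 [ 0.4232 -0.1912] -3.3 [0.098 0.032]
scene stub 0 [ 0.5502 -0.3818] 4.8 [0.054 0.03 ]
side stick0 0 [ 0.4196 -0.19  ] -3.3 [0.081 0.04 ]
side stick0 1 [ 0.5357 -0.2883] -11.9 [0.081 0.038]
side stub 0 [ 0.5497 -0.3811] 10.9 [0.051 0.04 ]
```

```bash
cat >> h.py <<'E'
def go(p=None,yaw=None,d=None):
    """shift in tool axes (mm) from measured pose to p, then turn (rad) so tool y axis has heading yaw (mod pi)"""
    s=robot.read_state(); Rm=R.from_rotvec(s["orientation"]); M=Rm.as_matrix()
    h=np.arctan2(M[1,1],M[0,1]); print("t",round(s["t"],2),"tcp",s["tool_pos"].round(4),"yaw y",round(h,3),"tilt",np.round(M[:,2],3),"F",s["force"].round(1),"open",round(s["opening"],4),"q",s["q"].round(2))
    if p is not None: print(" shift mm (current axes)",(1000*M.T@(np.array(p)-s["tool_pos"])).round(1))
    if yaw is not None:
        dy=(yaw-h+np.pi/2)%np.pi-np.pi/2; print(" turn", round(-dy,3))
        if p is not None:
            M2=(Rm*R.from_rotvec([0,0,-dy])).as_matrix(); print(" shift mm after turn",(1000*M2.T@(np.array(p)-s["tool_pos"])).round(1))
E
python3 - <<'E'
from h import *
go((.54,-.01,.24),np.pi/2-.045)
c=cam("wrist"); s=robot.read_state(); M=R.from_rotvec(s["orientation"]).as_matrix(); print(M.round(2)); print((M.T@(c["position"]-s["tool_pos"])).round(4)); print((M.T@R.from_rotvec(c["orientation"]).as_matrix()).round(3)); print(proj(c,s["tool_pos"]))
E
```

```text
t 1.25 tcp [ 0.142  -0.583   0.1814] yaw y -1.332 tilt [ 0.  0. -1.] F [ 0.5 -0.3 -0.2] open 0.0932 q [-1.42  0.13  1.49  0.    1.52 -0.09]
 shift mm (current axes) [ 522.3 -462.6  -58.5]
 turn 0.284
 shift mm after turn [ 371.9 -590.3  -58.5]
[[ 0.97  0.24  0.  ]
 [ 0.24 -0.97  0.  ]
 [ 0.    0.   -1.  ]]
[ 7.670e-02 -2.000e-04 -2.025e-01]
[[ 0.001  0.96   0.279]
 [ 1.    -0.001  0.   ]
 [ 0.     0.279 -0.96 ]]
[[314.08333736 224.39908005]]
```

Request:
send_rows([
  [1,[0,0,-20],0.142],
  [1,[0,0,-20],0.142],
  [1,[25,-37,-3],0],
  [1,[25,-37,-3],0],
  [1,[25,-37,-3],0],
  [1,[25,-37,-3],0],
  [1,[25,-37,-3],0],
  [1,[25,-37,-3],0],
  [1,[25,-37,-3],0],
  [1,[25,-37,-3],0],
  [1,[25,-37,-3],0],
  [1,[25,-37,-3],0],
])

```text
t: 2.5
tool_pos: [0.4092, -0.2231, 0.2519]
orientation: [3.14, -0.071, 0.001]
force: [1.9, -1.1, -0.3]
opening: 0.0928
```

Request:
send_rows([
  [1,[25,-37,0],0],
  [1,[25,-37,0],0],
  [1,[25,-37,0],0],
  [1,[25,-37,0],0],
  [1,[25,-37,0],0],
  [1,[20,-35,0],0],
  [1,[0,0,0],0],
  [1,[0,0,0],0],
  [1,[0,0,0],0],
])

```text
t: 3.4
tool_pos: [0.5628, -0.0122, 0.2515]
orientation: [3.14, -0.072, -0.0]
force: [-0.6, 0.4, -0.6]
opening: 0.093
```

Run:
```python
from h import *
go((.57,-.01,.25),np.pi/2-.045)
c=cam("wrist"); save(c,"w1.png")
for o in ("pin","drawer_handle","cabinet"):
    print(o,[(np.round(x["point"],1).tolist(),round(x["confidence"],2),int(x["region"].sum())) for x in optics.cut_out("wrist",o)])
```

```text
t 3.4 tcp [ 0.5628 -0.0122  0.2515] yaw y -1.617 tilt [-0. -0. -1.] F [-0.6  0.4 -0.6] open 0.093 q [-0.11  0.01  1.49 -0.    1.64  1.5 ]
 shift mm (current axes) [ 7.  -2.5  1.5]
 turn -0.001
 shift mm after turn [ 7.  -2.5  1.5]
pin [([304.7, 123.5], 0.92, 459), ([427.1, 28.6], 0.25, 4891)]
drawer_handle [([207.9, 98.9], 0.87, 4188), ([302.7, 123.9], 0.48, 522)]
cabinet [([219.9, 54.5], 0.97, 32520)]
```

View pics/w1.png

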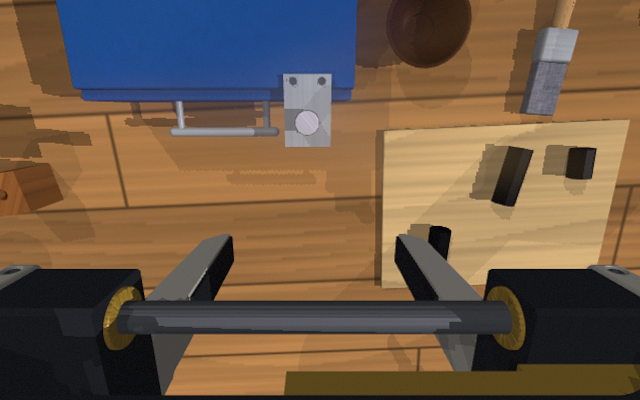

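Run:
```python
from h import *
import pickle
o=pickle.load(open("o.pkl","rb")); a,b=o["scene"],o["side"]
c=cam("wrist")
save(c,"w2.png",crop=(160,60,360,160),scale=4)
r=optics.cut_out("wrist","pin")[0]["region"]; ys,xs=np.nonzero(r); cv,_=cv2.minEnclosingCircle(np.c_[xs,ys].astype(np.float32)); print(cv,xs.min(),xs.max(),ys.min(),ys.max())
print("pintop wrist",plane(c,(307,123),.14), tri([(c,(307,123)),(a,(298.4,213.75)),(b,(346,192))]))
for n,p,z in (("plateFL",(284,147),.105),("plateFR",(331,147),.105),("plateBR",(331,74),.105),("plateBL",(284,74),.105),("hL",(172,131),.0755),("hR",(279,131),.0755)): print(n,plane(c,p,z).round(4))
```

```text
(306.2848815917969, 123.13953399658203) 295 318 111 135
pintop wrist [ 0.62577383 -0.008869    0.14      ] (array([ 0.62684705, -0.0091173 ,  0.14131798]), [np.float64(0.001037778407487959), np.float64(0.0010989837535522915), np.float64(0.0020310621644470035)])
plateFL [0.5997 0.0186 0.105 ]
plateFR [ 0.5973 -0.0331  0.105 ]
plateBR [ 0.6724 -0.0355  0.105 ]
plateBL [0.6746 0.0131 0.105 ]
hL [0.6212 0.152  0.0755]
hR [0.6153 0.0261 0.0755]
```

View pics/w2.png

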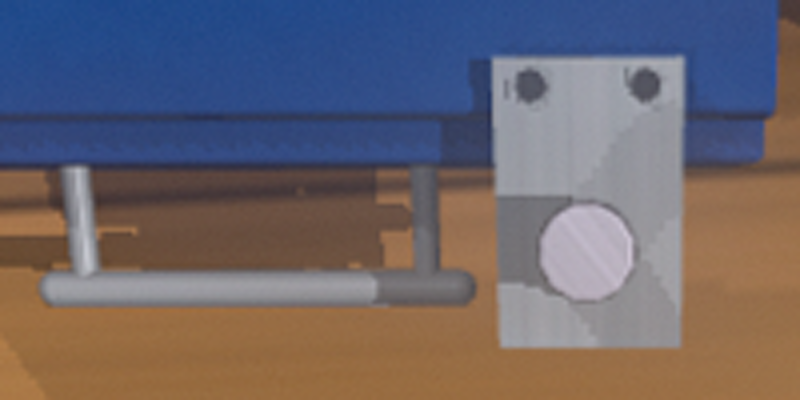

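Request:
send_rows([
  [1,[31,-3,0],0],
  [1,[32,-3,0],0],
  [0.3,[0,0,20],0],
  [0.1,[0,0,20],0],
  [0.1,[0,0,20],0],
  [0.1,[0,0,20],0],
  [0.1,[0,0,20],0],
  [0.1,[0,0,0],0],
  [0.1,[0,0,0],0],
  [0.1,[0,0,0],0],
], newtons=25)

```text
t: 4.7
tool_pos: [0.6273, -0.0086, 0.1533]
orientation: [3.141, -0.071, 0.004]
force: [-0.2, 0.0, 1.3]
opening: 0.051
```

Run:
```python
from h import *
go((.626,-.009,.112),np.pi/2-.045)
c=cam("wrist"); save(c,"w3.png")
```

```text
t 4.7 tcp [ 0.6273 -0.0086  0.1533] yaw y -1.616 tilt [ 0.002 -0.    -1.   ] F [-0.2  0.   1.3] open 0.051 q [-0.1   0.21  1.45 -0.    1.48  1.52]
 shift mm (current axes) [-1.4  0.5 41.2]
 turn -0.0
 shift mm after turn [-1.4  0.5 41.2]
```

View pics/w3.png

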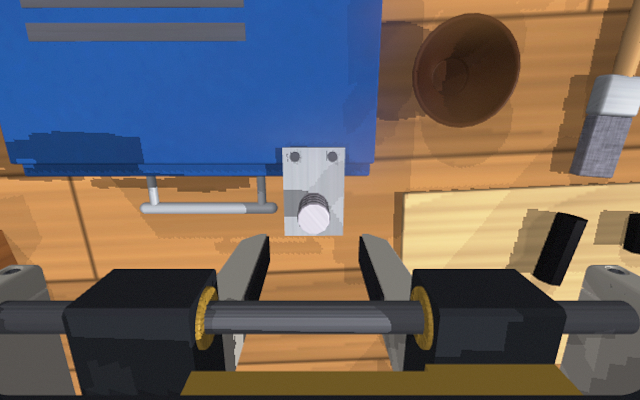

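Run:
```python
from h import *
c=cam("wrist"); r=optics.cut_out("wrist","pin")[0]["region"]; ys,xs=np.nonzero(r); print(xs.min(),xs.max(),ys.min(),ys.max())
print(plane(c,(314,219.5),.14))
go(plane(c,(314,219.5),.14))
```

```text
297 329 193 233
[ 0.62615493 -0.00862416  0.14      ]
t 4.85 tcp [ 0.6273 -0.0084  0.153 ] yaw y -1.616 tilt [ 0.002 -0.    -1.   ] F [-0.5 -0.1 -0.3] open 0.0513 q [-0.1   0.21  1.45 -0.    1.48  1.52]
 shift mm (current axes) [-1.1  0.3 13. ]
```

Good agreement; descend and grip.

Request:
send_rows([
  [0.1,[-1,0,14],0],
  [0.1,[0,0,14],0],
  [0.1,[0,0,13],0],
  [0.1,[0,0,0],0],
  [-1,[0,0,0],0],
  [-1,[0,0,0],0],
  [-1,[0,0,0],0],
  [-1,[0,0,0],0],
  [-1,[0,0,0],0],
], newtons=25)

```text
t: 5.75
tool_pos: [0.6257, -0.0083, 0.1109]
orientation: [3.141, -0.071, 0.001]
force: [-0.4, 1.1, 0.6]
opening: 0.0157
```

Request:
send_rows([
  [-1,[0,0,0],0],
  [-1,[0,0,0],0],
])

```text
t: 5.95
tool_pos: [0.6255, -0.0082, 0.1105]
orientation: [3.141, -0.071, 0.0]
force: [0.3, -0.4, -0.0]
opening: 0.0018
```

Run:
```python
from h import *
go()
c=cam("wrist"); save(c,"w4.png",crop=(160,100,480,340),scale=2.5)
```

```text
t 5.95 tcp [ 0.6255 -0.0082  0.1105] yaw y -1.616 tilt [ 0. -0. -1.] F [ 0.3 -0.4 -0. ] open 0.0018 q [-0.1   0.24  1.5   0.    1.41  1.52]
```

View pics/w4.png

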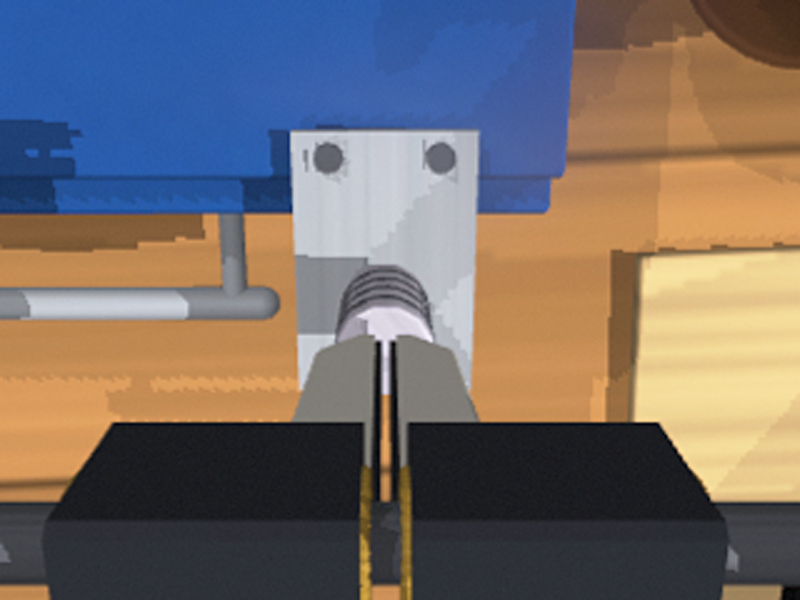

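Run:
```python
from h import *
s=robot.read_state()
for n,cr in (("scene",(230,140,390,260)),("side",(270,120,430,240))):
    c=cam(n); p=proj(c,[s["tool_pos"],s["tool_pos"]+[0,0,.05]]); print(n,p); save(c,n+"2.png",crop=cr,pts=p,scale=5)
```

```text
scene [[299.02844501 219.16233417]
 [297.88589452 209.99320186]]
side [[344.6234287  200.88904855]
 [344.72728404 185.76858143]]
```

View pics/scene2.png

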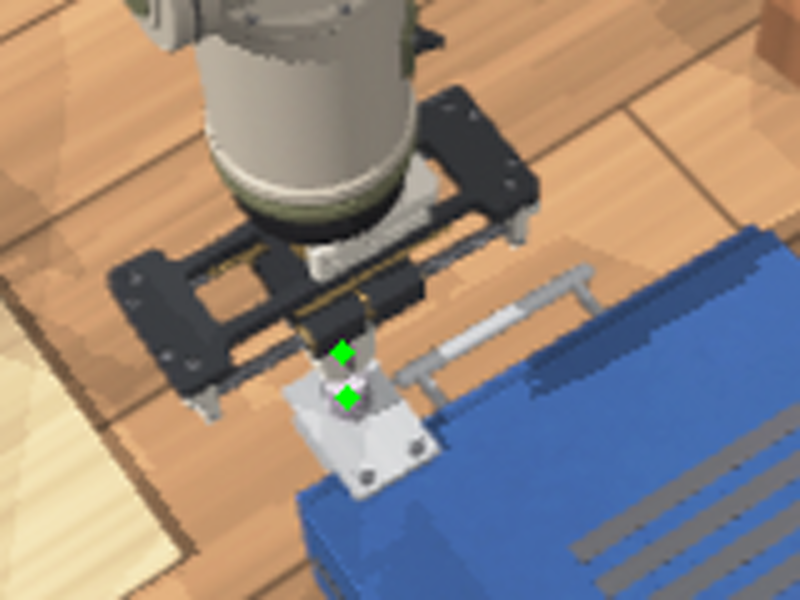

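View pics/side2.png

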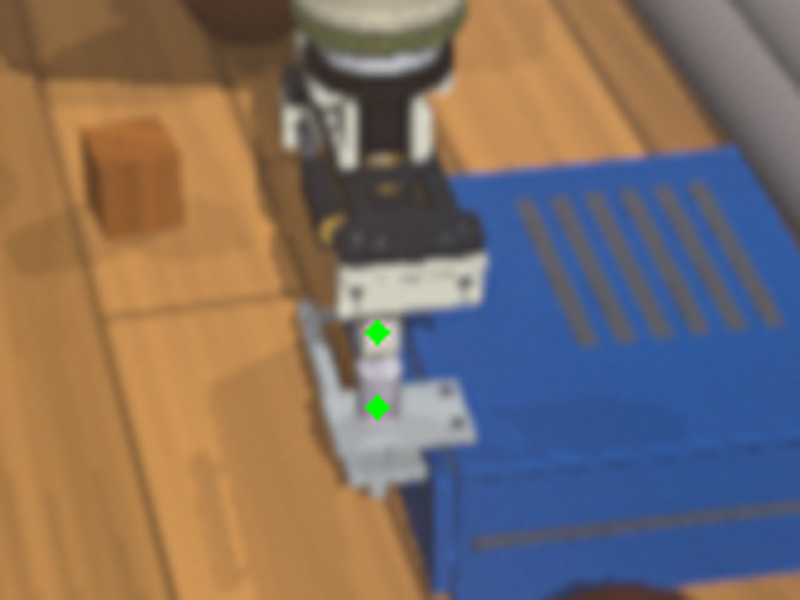

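Run:
```python
from h import *
a,b,c=cam("scene"),cam("side"),cam("wrist"); go()
x,r=tri([(a,(299,215.6)),(b,(345.6,191.4))]); print(x,r)
# wrist: tip front edge
o,d=ray(c,(314,236)); 
for z in (.11,.13,.14,.145,.15): print(z,plane(c,(314,236),z).round(4))
```

```text
t 6.25 tcp [ 0.6254 -0.0082  0.1104] yaw y -1.616 tilt [-0.  0. -1.] F [ 0.6 -0.7 -0.1] open 0.0006 q [-0.1   0.24  1.5   0.    1.41  1.52]
[ 0.62919886 -0.00888788  0.14071785] [np.float64(0.0016971028739885788), np.float64(0.0016971028739885337)]
0.11 [ 0.6166 -0.008   0.11  ]
0.13 [ 0.625  -0.0084  0.13  ]
0.14 [ 0.6292 -0.0086  0.14  ]
0.145 [ 0.6313 -0.0087  0.145 ]
0.15 [ 0.6334 -0.0087  0.15  ]
```

Request:
send_rows([
  [0.1,[0,0,-15],0],
  [0.1,[0,0,0],0],
  [0.1,[0,0,0],0],
  [0.1,[0,0,0],0],
  [0.1,[0,0,0],0],
  [0.1,[0,0,0],0],
  [0.1,[0,0,12],0],
  [0.1,[0,0,10],0],
  [0.1,[0,0,10],0],
  [0.1,[0,0,0],0],
])

```text
t: 7.25
tool_pos: [0.6235, -0.008, 0.0903]
orientation: [-3.14, 0.071, 0.007]
force: [0.1, 0.3, -0.1]
opening: 0.051
```

Run:
```python
from h import *
go()
c=cam("wrist"); save(c,"w5.png",crop=(160,100,480,340),scale=2.5)
c=cam("side"); save(c,"s5.png",crop=(270,120,430,240),scale=5)
```

```text
t 7.25 tcp [ 0.6235 -0.008   0.0903] yaw y -1.616 tilt [-0.004  0.    -1.   ] F [ 0.1  0.3 -0.1] open 0.051 q [-0.1   0.26  1.52  0.    1.38  1.52]
```

View pics/w5.png

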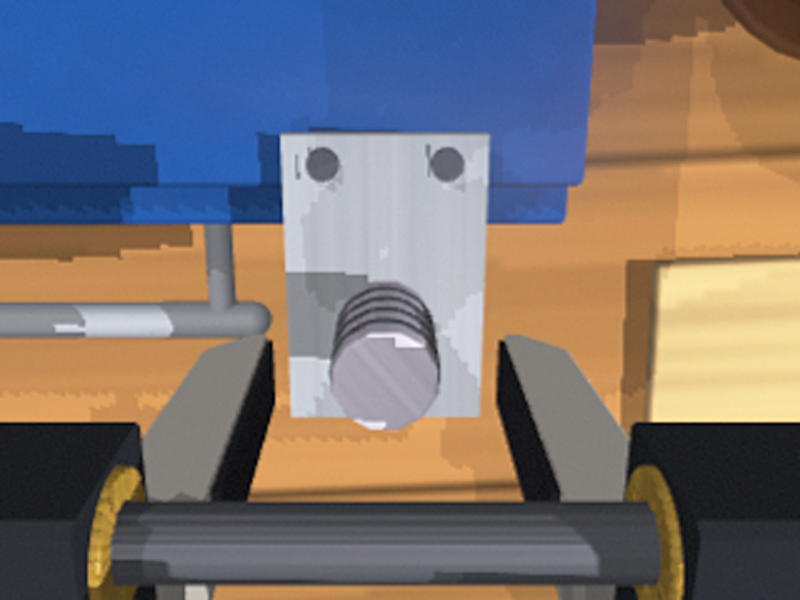

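View pics/s5.png

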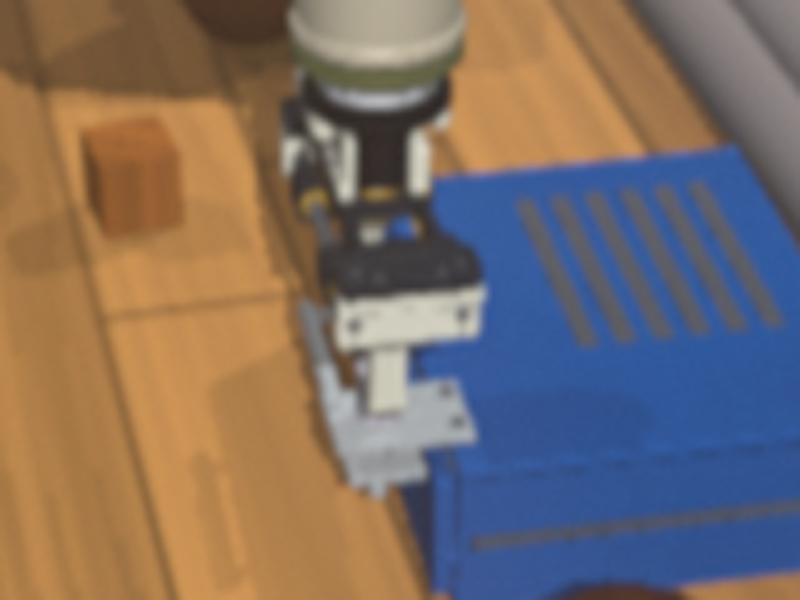

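Request:
send_rows([
  [0.1,[2,0,9],0],
  [0.1,[0,0,0],0],
  [0.1,[0,0,0],0],
  [-1,[0,0,0],0],
  [-1,[0,0,0],0],
  [-1,[0,0,0],0],
  [-1,[0,0,0],0],
  [-1,[0,0,0],0],
  [-1,[0,0,0],0],
  [-1,[0,0,0],0],
])

```text
t: 8.35
tool_pos: [0.6275, -0.0083, 0.0846]
orientation: [3.141, -0.071, 0.0]
force: [0.1, 0.0, 1.1]
opening: 0.0236
```

Run:
```python
from h import *
go()
c=cam("wrist"); save(c,"w6.png",crop=(160,100,480,340),scale=2.5)
```

```text
t 8.35 tcp [ 0.6275 -0.0083  0.0846] yaw y -1.616 tilt [ 0. -0. -1.] F [0.1 0.  1.1] open 0.0236 q [-0.09  0.27  1.51  0.    1.36  1.52]
```

View pics/w6.png

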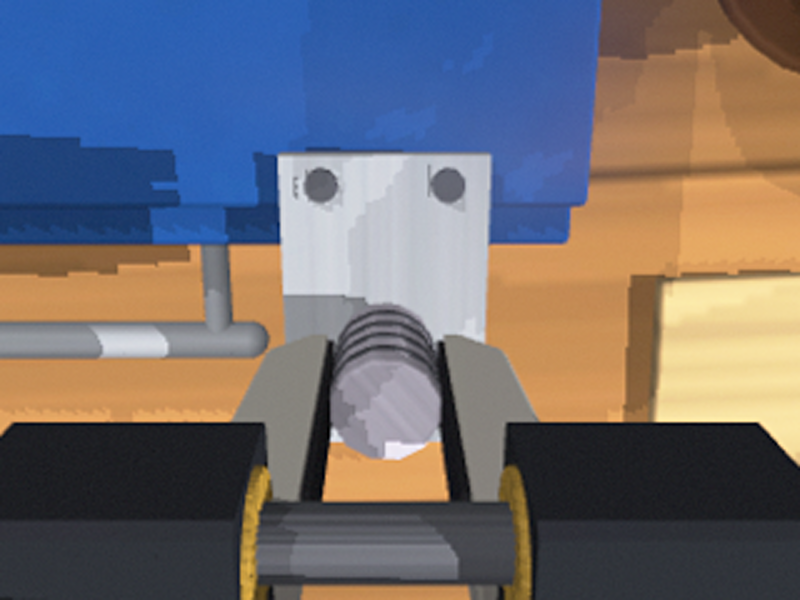

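Request:
send_rows([
  [-1,[0,0,0],0],
  [-1,[0,0,-5],0],
  [-1,[0,0,-10],0],
  [-1,[0,0,-15],0],
  [-1,[0,0,-20],0],
  [-1,[0,0,-20],0],
  [-1,[0,0,-20],0],
  [-1,[0,0,0],0],
  [-1,[0,0,0],0],
], newtons=35)

```text
t: 9.3
tool_pos: [0.628, -0.0084, 0.1755]
orientation: [3.141, -0.071, 0.003]
force: [-0.5, -0.2, -2.0]
opening: 0.0231
```

Run:
```python
from h import *
go((.552,.395,.17),np.pi/2-.045)
c=cam("wrist"); save(c,"w7.png")
c=cam("side"); save(c,"s7.png",crop=(270,120,430,240),scale=5)
```

```text
t 9.3 tcp [ 0.628  -0.0084  0.1755] yaw y -1.616 tilt [ 0.002 -0.    -1.   ] F [-0.5 -0.2 -2. ] open 0.0231 q [-0.09  0.21  1.41 -0.    1.52  1.52]
 shift mm (current axes) [ -94.2 -399.6    5.2]
 turn -0.0
 shift mm after turn [ -94.1 -399.6    5.2]
```

View pics/s7.png

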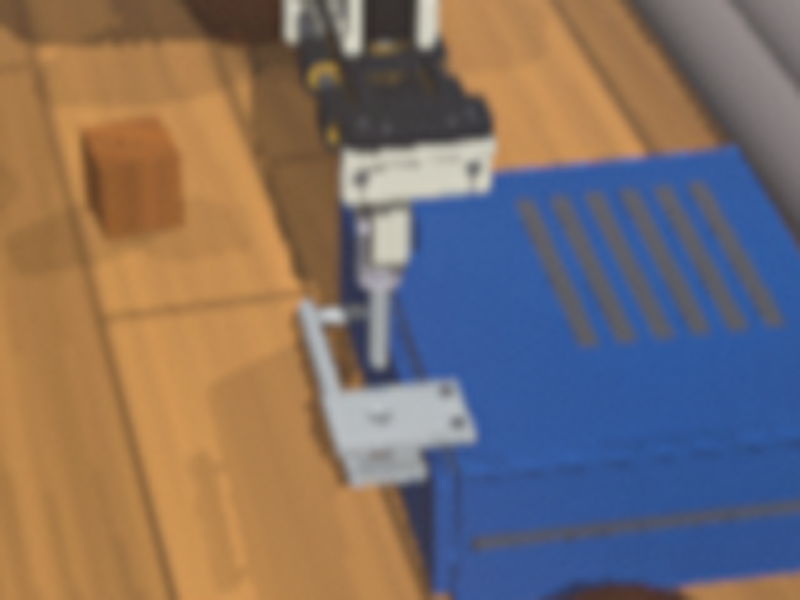

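View pics/w7.png

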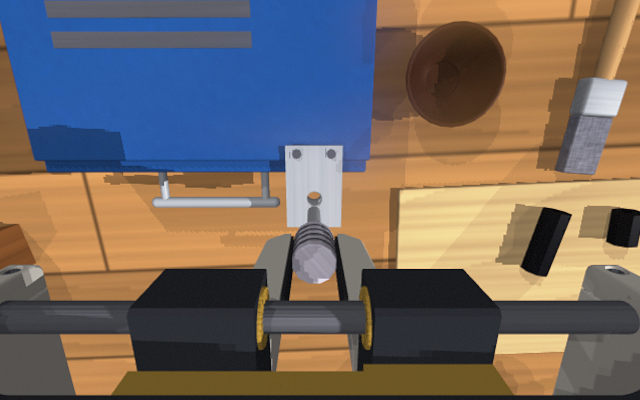

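Request:
send_rows([
  [-1,[-10,-25,0],0],
  [-1,[-17,-44,0],0],
  [-1,[-17,-44,0],0],
  [-1,[-17,-44,0],0],
  [-1,[-17,-44,0],0],
  [-1,[-17,-44,0],0],
  [-1,[-17,-44,0],0],
  [-1,[-17,-44,0],0],
  [-1,[-17,-44,0],0],
  [-1,[-10,-20,0],0],
  [-1,[0,0,0],0],
  [-1,[0,0,0],0],
])

```text
t: 10.6
tool_pos: [0.4887, 0.395, 0.1729]
orientation: [3.139, -0.069, -0.003]
force: [0.7, 0.2, -0.2]
opening: 0.023
```

Run:
```python
from h import *
go((.552,.395,.17),np.pi/2-.045)
c=cam("wrist"); save(c,"w8.png")
print([(np.round(x["point"],1).tolist(),round(x["confidence"],2),int(x["region"].sum())) for x in optics.cut_out("wrist","pin_rest")])
save(c,"w8z.png",crop=(220,60,420,200),scale=4)
```

```text
t 10.6 tcp [0.4887 0.395  0.1729] yaw y -1.615 tilt [-0.002 -0.002 -1.   ] F [ 0.7  0.2 -0.2] open 0.023 q [ 0.6   0.21  1.41 -0.    1.52  2.21]
 shift mm (current axes) [63.2 -2.8  2.8]
 turn 0.001
 shift mm after turn [63.2 -2.8  2.8]
[([306.5, 130.7], 0.64, 3208)]
```

View pics/w8z.png

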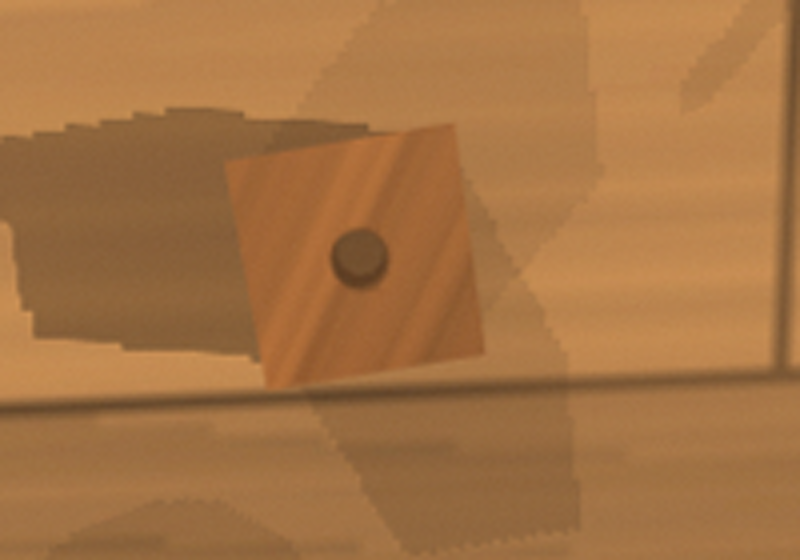

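View pics/w8.png

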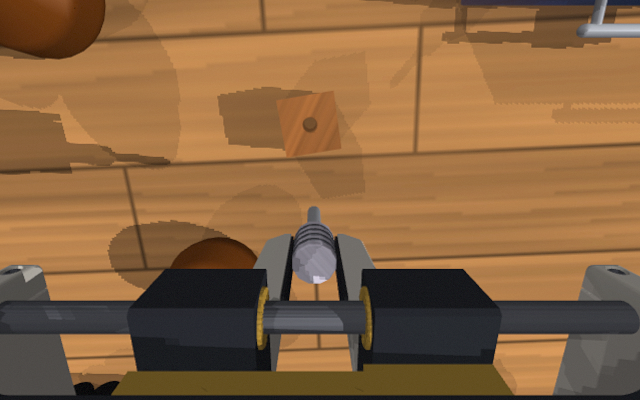

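Run:
```python
from h import *
c=cam("wrist"); h=plane(c,(310,124.2),.058); print("hole",h)
cs=[(226,160),(455,124),(484,352),(270,388)]
P=np.array([plane(c,(220+x/4,60+y/4),.058) for x,y in cs]); print(P.mean(0),np.linalg.norm(np.diff(P,axis=0),axis=1))
a,b=cam("scene"),cam("side")
print(tri([(c,(310,124.2)),(a,(280+314/2.72,120+53/2.72)),(b,(280+66/4,130+70/4))]))
print("foot",plane(c,(313.5,208),.138))
go(h+[.0015,.0004,.1])
save(c,"w8y.png",crop=(280,190,350,290),scale=6)
```

```text
hole [0.55094398 0.39482486 0.058     ]
[0.55046024 0.39514921 0.058     ] [0.055617   0.05482384 0.05469289]
(array([0.55219655, 0.39436546, 0.05951365]), [np.float64(0.0012562567729109354), np.float64(0.0005920178157819105), np.float64(0.001785630465011717)])
foot [0.4900338  0.39418446 0.138     ]
t 10.85 tcp [0.4901 0.3941 0.1743] yaw y -1.618 tilt [-0. -0. -1.] F [ 0.4  0.7 -1.7] open 0.0235 q [ 0.6   0.21  1.41 -0.    1.52  2.21]
 shift mm (current axes) [62.2 -4.  16.3]
```

View pics/w8y.png

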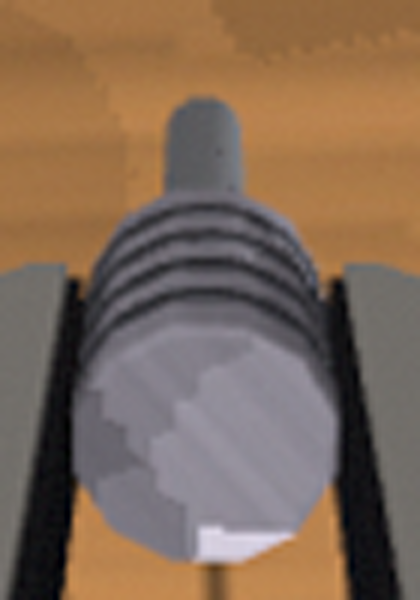

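Request:
send_rows([
  [-1,[21,-2,0],0],
  [-1,[21,-1,0],0],
  [-1,[20.5,-1,0],0],
  [-1,[0,0,20],0],
  [-1,[0,0,20],0],
  [-1,[0,0,15],0],
  [-1,[0,0,10],0],
  [-1,[0,0,0],0],
  [-1,[0,0,0],0],
  [-1,[0,0,0],0],
])

```text
t: 11.85
tool_pos: [0.5528, 0.397, 0.111]
orientation: [-3.14, 0.071, -0.003]
force: [-0.2, -0.2, -0.6]
opening: 0.0233
```

Run:
```python
from h import *
c=cam("wrist"); go((.5527,.395,.1))
print("headtop",plane(c,(314.2,263.3),robot.read_state()["tool_pos"][2]-.0346+.09))
save(c,"w9.png",crop=(240,150,400,270),scale=5)
c=cam("side"); save(c,"s9.png",crop=(260,110,340,190),scale=7)
c=cam("scene"); save(c,"a9.png",crop=(350,90,430,170),scale=7)
```

```text
t 11.9 tcp [0.5528 0.397  0.111 ] yaw y -1.616 tilt [ 0.002  0.001 -1.   ] F [-0.2  0.2 -0.9] open 0.0232 q [ 0.55  0.38  1.32 -0.    1.43  2.16]
 shift mm (current axes) [-0.1  2.  11. ]
headtop [0.55224825 0.39667923 0.16640126]
```

View pics/w9.png

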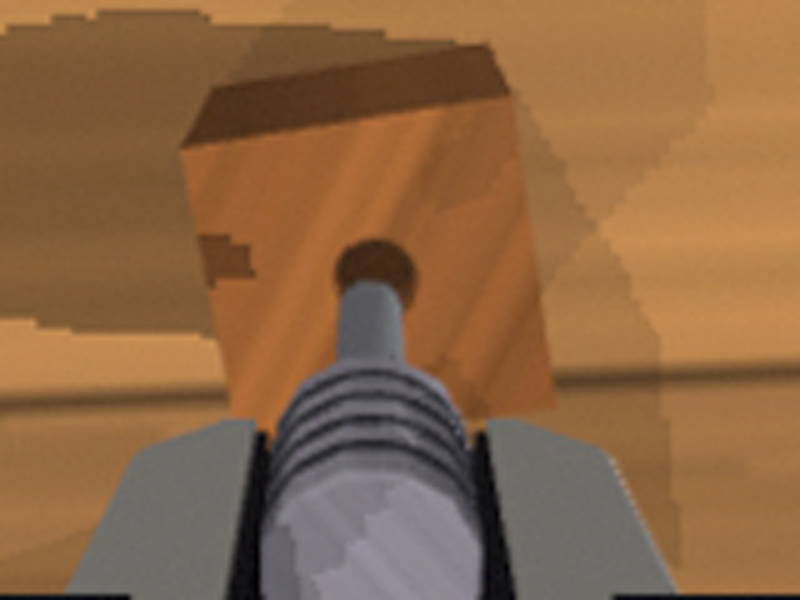

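View pics/s9.png

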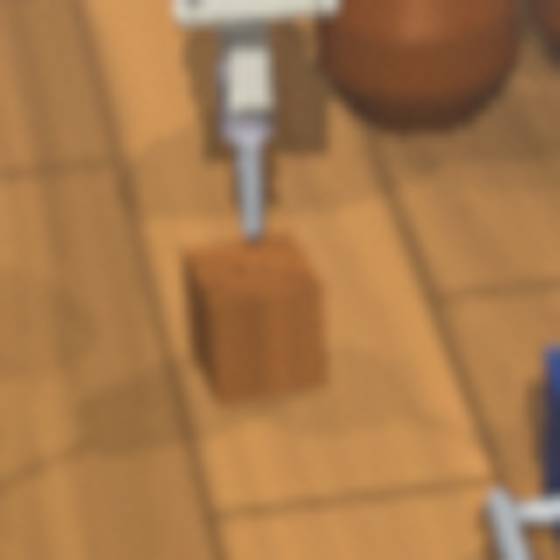

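View pics/a9.png

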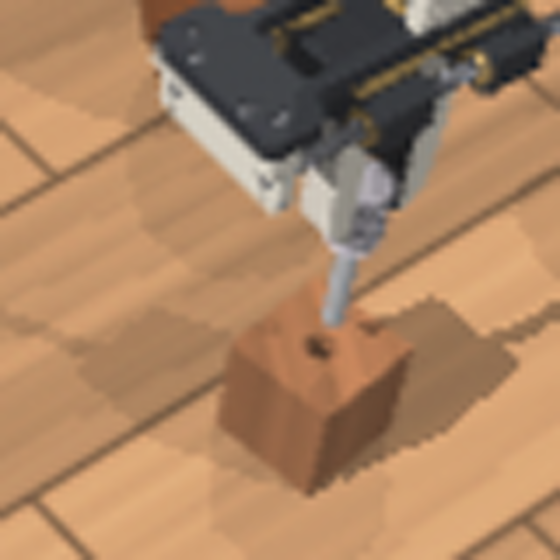

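Run:
```python
from h import *
c=cam("wrist"); s=robot.read_state()
r=optics.cut_out("wrist","pin_rest")
print("hole",plane(c,(315.1,205.5),.058),"foot front",plane(c,(314.2,206.2),.0764)); go()
a,b=cam("scene"),cam("side")
hs=(350+318/7,90+347/7); fs=(350+334/7,90+321/7); fb=(260+252/7,110+236/7)
print("scene hole",plane(a,hs,.058),"foot",plane(a,fs,.0764),"side foot",plane(b,fb,.0764), tri([(a,fs),(b,fb)]))
```

```text
hole [0.54978936 0.39595597 0.058     ] foot front [0.55495155 0.39649382 0.0764    ]
t 12.1 tcp [0.5524 0.3968 0.1101] yaw y -1.616 tilt [ 0.001  0.001 -1.   ] F [-0.9  0.3 -0.9] open 0.0235 q [0.55 0.38 1.32 0.   1.43 2.16]
scene hole [0.55099931 0.39520639 0.058     ] foot [0.5537191  0.39821375 0.0764    ] side foot [0.55245453 0.38992912 0.0764    ] (array([0.55274711, 0.40002188, 0.07182935]), [np.float64(0.0014093159221119894), np.float64(0.00140931592211187)])
```

Request:
send_rows([
  [-1,[0,1.2,0],0],
  [-1,[0,0,6],0],
  [-1,[0,0,5],0],
  [-1,[0,0,5],0],
  [-1,[0,0,5],0],
  [-1,[0,0,0],0],
])

```text
t: 12.8
tool_pos: [0.5513, 0.3948, 0.0869]
orientation: [3.14, -0.071, -0.003]
force: [-0.4, -0.5, -0.9]
opening: 0.0232
```

Run:
```python
from h import *
c=cam("wrist"); go()
save(c,"w10.png",crop=(240,150,400,270),scale=5)
```

```text
t 12.85 tcp [0.5516 0.395  0.0876] yaw y -1.616 tilt [-0.001 -0.001 -1.   ] F [-0.1 -0.5 -0.7] open 0.0238 q [ 0.55  0.4   1.35 -0.    1.4   2.16]
```

View pics/w10.png

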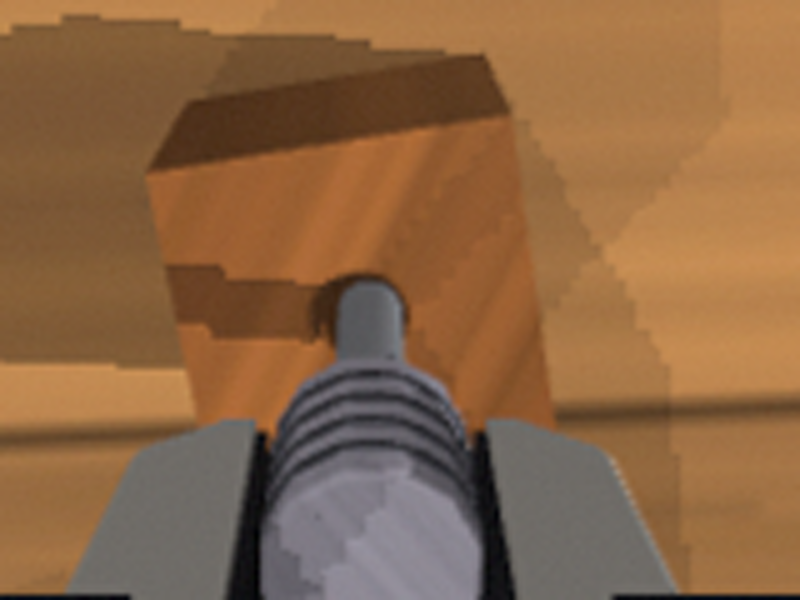

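Request:
send_rows([
  [-1,[0,0,4],0],
  [-1,[0,0,4],0],
  [-1,[0,0,0],0],
])

```text
t: 13.15
tool_pos: [0.5516, 0.3951, 0.0796]
orientation: [3.14, -0.071, -0.001]
force: [0.4, 0.2, -0.8]
opening: 0.023
```

Run:
```python
from h import *
c=cam("wrist"); go()
save(c,"w11.png",crop=(240,150,400,270),scale=5)
```

```text
t 13.2 tcp [0.5517 0.3951 0.0799] yaw y -1.616 tilt [-0.001 -0.    -1.   ] F [-0.1  0.3 -0.5] open 0.0229 q [0.55 0.4  1.35 0.   1.39 2.16]
```

View pics/w11.png

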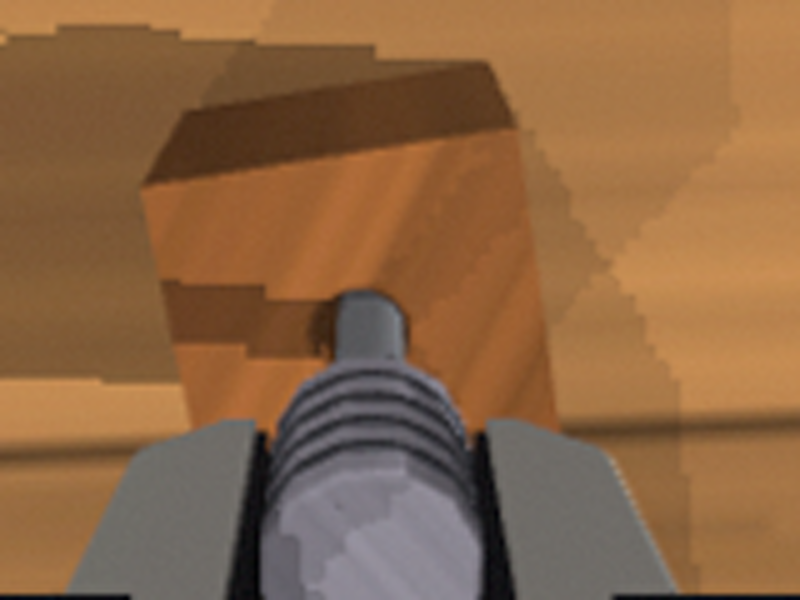

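Request:
send_rows([
  [-1,[0,0,6],0],
  [-1,[0,0,6],0],
  [-1,[0,0,6],0],
  [-1,[0,0,6],0],
  [-1,[0,0,6],0],
  [-1,[0,0,4],0],
  [-1,[0,0,0],0],
])

```text
t: 13.9
tool_pos: [0.5515, 0.3949, 0.0453]
orientation: [3.14, -0.071, -0.002]
force: [-0.1, -0.8, -0.8]
opening: 0.0234
```

Request:
send_rows([
  [-1,[0,0,3],0],
  [-1,[0,0,2],0],
  [-1,[0,0,1],0],
  [-1,[0,0,0],0],
])

```text
t: 14.3
tool_pos: [0.552, 0.3953, 0.0403]
orientation: [3.141, -0.071, -0.0]
force: [-0.5, 1.1, -0.1]
opening: 0.0234
```

Run:
```python
from h import *
c=cam("wrist"); go()
save(c,"w12.png",crop=(240,150,400,270),scale=5)
c=cam("side"); save(c,"s12.png",crop=(260,110,340,190),scale=7)
```

```text
t 14.35 tcp [0.5521 0.3953 0.0405] yaw y -1.616 tilt [ 0.  0. -1.] F [ 0.5  0.5 -1.4] open 0.0234 q [ 0.55  0.44  1.38 -0.    1.32  2.16]
```

View pics/w12.png

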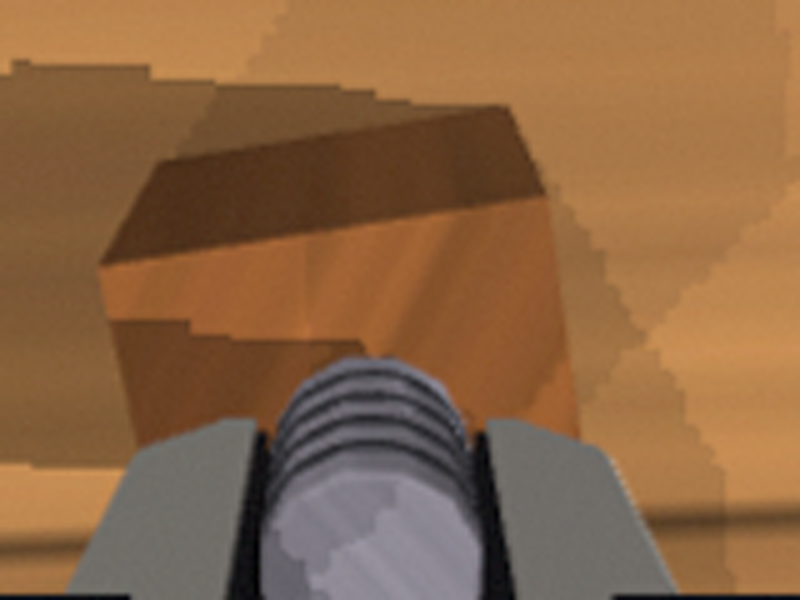

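View pics/s12.png

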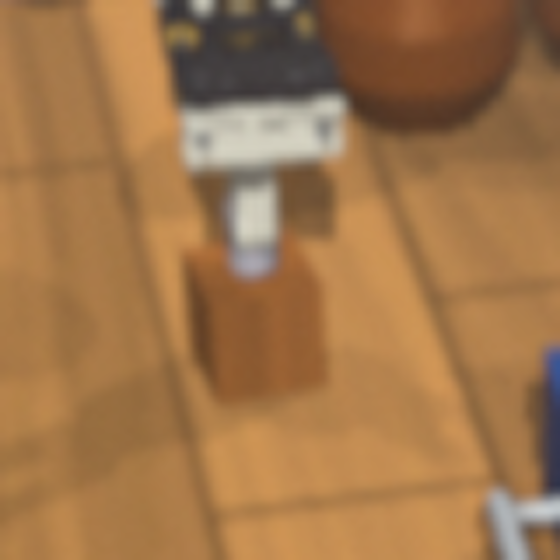

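Request:
send_rows([
  [-1,[0,0,1.5],0],
  [-1,[0,0,1],0],
  [-1,[0,0,0],0],
  [-0.3,[0,0,0],0],
  [-0.3,[0,0,0],0],
  [-0.3,[0,0,0],0],
  [-0.3,[0,0,0],0],
])

```text
t: 15.1
tool_pos: [0.5522, 0.3953, 0.0381]
orientation: [-3.141, 0.071, -0.0]
force: [-0.8, 0.4, -0.2]
opening: 0.0328
```

Request:
send_rows([
  [-0.3,[0,0,-10],0],
  [-0.3,[0,0,-25],0],
  [-0.3,[0,0,-35],0],
  [-0.3,[0,0,-40],0],
  [-0.3,[0,0,0],0],
  [-0.3,[0,0,0],0],
])

```text
t: 15.7
tool_pos: [0.5533, 0.3961, 0.1508]
orientation: [-3.138, 0.071, -0.006]
force: [0.1, -0.3, -0.1]
opening: 0.0323
```

Run:
```python
from h import *
c=cam("wrist"); go()
save(c,"w13.png",crop=(160,100,480,300),scale=2.5)
c=cam("side"); save(c,"s13.png",crop=(260,110,340,190),scale=7)
```

```text
t 15.75 tcp [0.5522 0.3954 0.1486] yaw y -1.616 tilt [ 0.001  0.001 -1.   ] F [-0.2 -0.2 -1.1] open 0.0326 q [ 0.55  0.36  1.28 -0.    1.5   2.16]
```

View pics/w13.png

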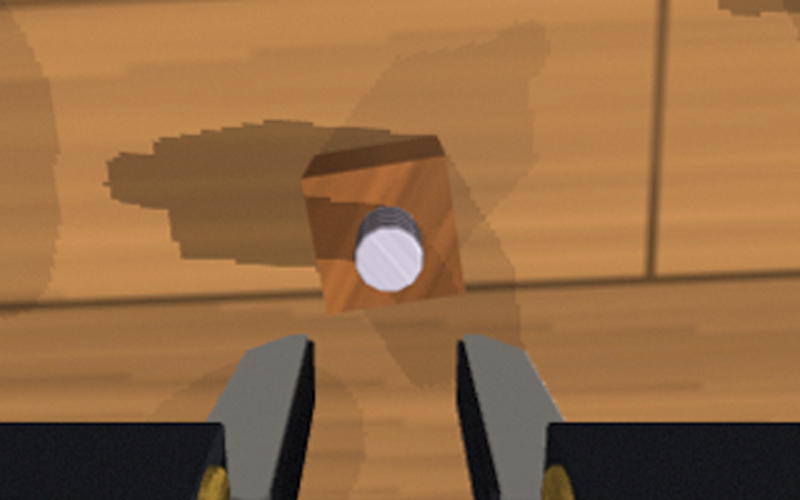

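View pics/s13.png

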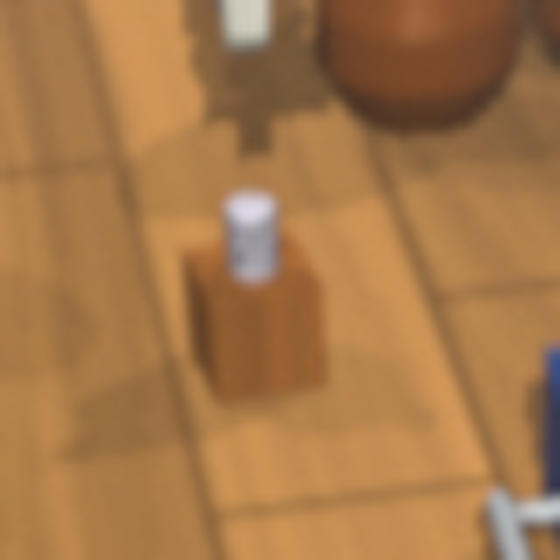

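Request:
send_rows([
  [-0.6,[4,20,0],0],
  [-1,[5,40,0],0],
  [-1,[5,40,0],0],
  [-1,[5,40,0],0],
  [-1,[5,40,0],0],
  [-1,[5,40,0],0],
  [-1,[5,40,0],0],
  [-1,[3,44,0],0],
  [-1,[0,0,0],0],
  [-1,[0,0,0],0],
])

```text
t: 16.8
tool_pos: [0.5744, 0.0882, 0.1467]
orientation: [3.141, -0.076, -0.003]
force: [-0.3, 0.7, 0.5]
opening: 0.0005
```

Run:
```python
from h import *
c=cam("wrist"); go((.639,.0892,.012))
r=optics.cut_out("wrist","drawer_handle"); print([(x["point"],x["confidence"]) for x in r])
save(c,"w14.png")
```

```text
t 16.85 tcp [0.5745 0.0894 0.1469] yaw y -1.617 tilt [-0.002  0.    -1.   ] F [ 0.1 -0.3  0.2] open 0.0005 q [0.07 0.1  1.58 0.   1.46 1.68]
 shift mm (current axes) [ 64.7  -2.7 134.8]
[([295.9, 104.5], 0.9)]
```

View pics/w14.png

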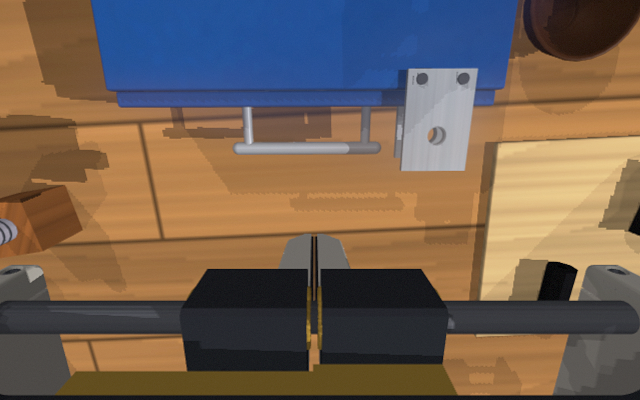

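Run:
```python
from h import *
c=cam("wrist")
print("bar mid",plane(c,(307.5,148.3),.0755),"ends",plane(c,(234,148),.07),plane(c,(380,148),.07))
print("front top edge",plane(c,(307,107),.092))
print("latch hole",plane(c,(437,134.5),.105))
```

```text
bar mid [0.61779805 0.0937705  0.0755    ] ends [0.62027576 0.15872074 0.07      ] [0.61453131 0.02996972 0.07      ]
front top edge [0.65205028 0.09211806 0.092     ]
latch hole [ 0.62748899 -0.00622434  0.105     ]
```

Request:
send_rows([
  [-1,[31,-2,0],0],
  [-1,[32,-2,0],0],
  [-1,[0,0,25],0],
  [-1,[0,0,25],0],
  [-1,[0,0,20],0],
  [-1,[0,0,10],0],
  [-1,[0,0,0],0],
  [-1,[0,0,0],0],
  [-1,[0,0,0],0],
])

```text
t: 17.85
tool_pos: [0.6396, 0.0915, 0.0698]
orientation: [-3.141, 0.07, -0.004]
force: [-0.9, 0.1, -0.2]
opening: 0.0004
```

Run:
```python
from h import *
c=cam("wrist"); go((.6377,.092,.012)); save(c,"w15.png")
c=cam("side"); save(c,"s15.png",crop=(270,120,430,240),scale=5)
```

```text
t 17.9 tcp [0.6396 0.0913 0.0698] yaw y -1.616 tilt [ 0.003  0.    -1.   ] F [-0.2 -0.1  0.3] open 0.0004 q [0.06 0.32 1.47 0.   1.34 1.68]
 shift mm (current axes) [-2.  -0.6 57.8]
```

View pics/w15.png

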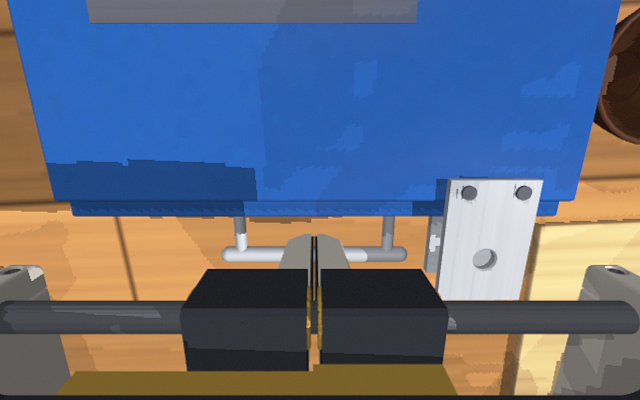

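View pics/s15.png

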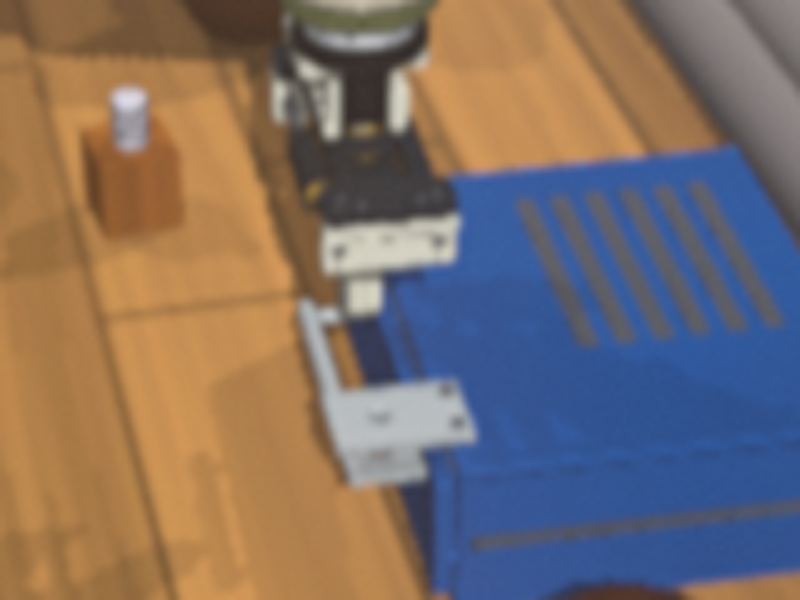

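Request:
send_rows([
  [-1,[-2.5,0,5],0],
  [-1,[0,0,10],0],
  [-1,[0,0,10],0],
  [-1,[0,0,0],0],
  [-1,[0,0,10],0],
  [-1,[0,0,10],0],
  [-1,[0,0,5],0],
  [-1,[0,0,0],0],
])

```text
t: 18.75
tool_pos: [0.6348, 0.0911, 0.0163]
orientation: [3.141, -0.071, -0.004]
force: [-0.2, 0.7, 0.3]
opening: 0.0004
```

Run:
```python
from h import *
go()
c=cam("side"); save(c,"s16.png",crop=(270,120,430,240),scale=5)
```

```text
t 18.75 tcp [0.6348 0.0911 0.0163] yaw y -1.616 tilt [-0.002 -0.    -1.   ] F [-0.2  0.7  0.3] open 0.0004 q [0.06 0.37 1.52 0.   1.26 1.68]
```

View pics/s16.png

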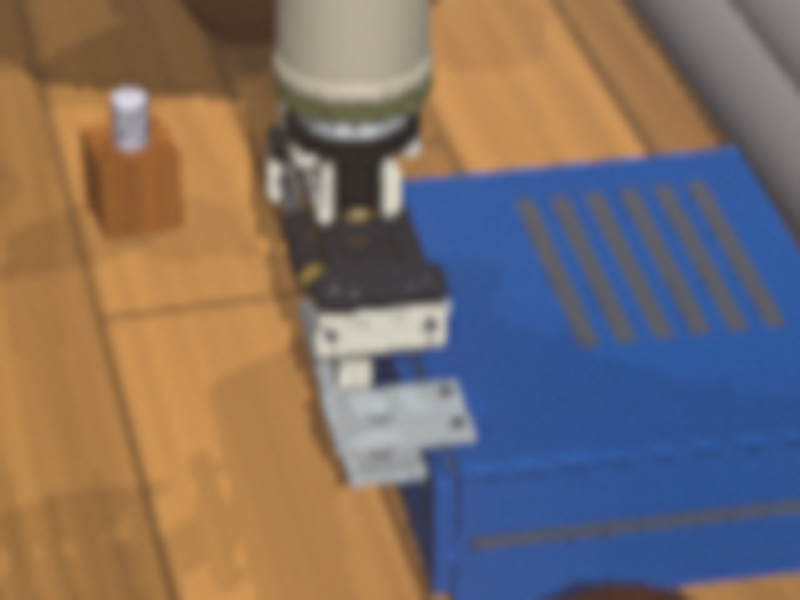

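Request:
send_rows([
  [-1,[-5,0,0],0],
  [-1,[-8,0,0],0],
  [-1,[-15,0,0],0],
  [-1,[-15,0,0],0],
  [-1,[-15,0,0],0],
  [-1,[-15,0,0],0],
  [-1,[-15,0,0],0],
  [-1,[-15,0,0],0],
  [-1,[-15,0,0],0],
  [-1,[-15,0,0],0],
  [-1,[-15,0,0],0],
  [-1,[-8,0,0],0],
])

```text
t: 20.0
tool_pos: [0.4793, 0.0983, 0.0185]
orientation: [3.141, -0.071, 0.002]
force: [2.7, -1.7, -1.2]
opening: 0.0006
```

Request:
send_rows([
  [-1,[-4,0,0],0],
  [-1,[-4,0,0],0],
  [-1,[-4,0,0],0],
  [-1,[0,0,0],0],
  [-1,[0,0,0],0],
])

```text
t: 20.5
tool_pos: [0.4678, 0.0989, 0.0178]
orientation: [-3.141, 0.071, 0.001]
force: [-0.3, 0.6, -1.0]
opening: 0.0005
```

Run:
```python
from h import *
go()
c=cam("side"); save(c,"s17.png",crop=(230,110,480,360),scale=2.4)
c=cam("wrist"); save(c,"w17.png")
```

```text
t 20.5 tcp [0.4678 0.0989 0.0178] yaw y -1.616 tilt [-0.001  0.    -1.   ] F [-0.3  0.6 -1. ] open 0.0005 q [ 0.1  -0.05  1.99  0.    1.21  1.72]
```

View pics/s17.png

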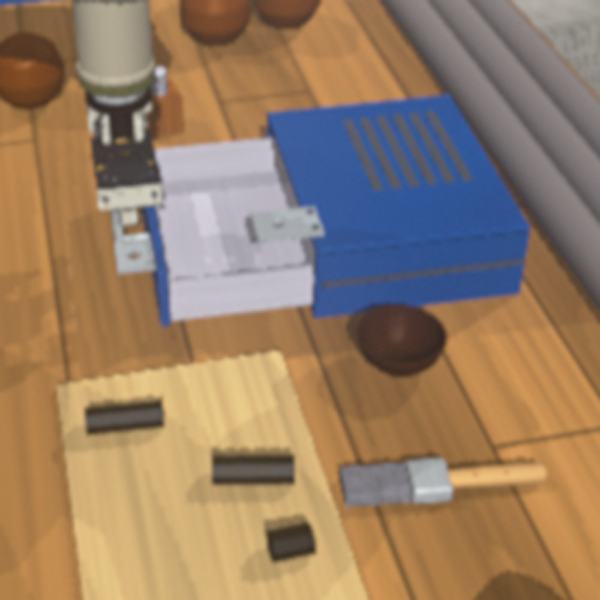

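View pics/w17.png

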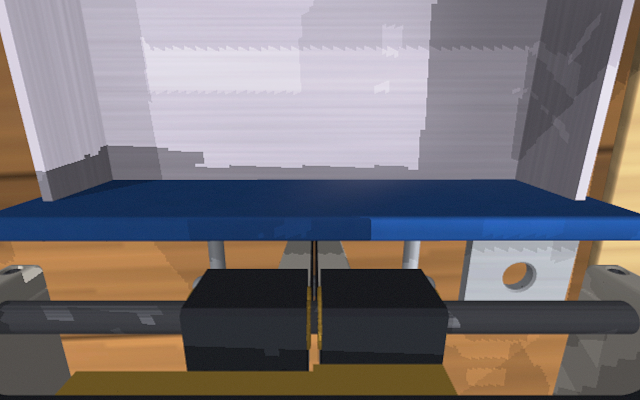

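Request:
send_rows([
  [-1,[2,0,-15],0],
  [-1,[0,0,-30],0],
  [-1,[0,0,-40],0],
  [-1,[0,0,-40],0],
  [0,[-10,35,0],0],
  [0,[-13,42,0],0],
  [0,[-13,42,0],0],
  [0,[-13,42,0],0],
  [0,[-13,42,0],0],
  [0,[-13,42,0],0],
  [0,[-10,38,0],0],
  [0,[0,0,0],0],
])

```text
t: 21.8
tool_pos: [0.3708, -0.1839, 0.143]
orientation: [3.139, -0.079, -0.001]
force: [0.3, -0.4, 0.3]
opening: 0.0466
```

Request:
send_rows([
  [0,[0,0,0],0],
  [0,[0,0,0],0],
])

```text
t: 22.0
tool_pos: [0.3726, -0.1793, 0.1428]
orientation: [-3.14, 0.07, 0.0]
force: [1.1, -0.4, -0.5]
opening: 0.0466
```

```bash
cat >> h.py <<'E'
def sticks(z=.022):
    c=cam("wrist")
    for nm in ("stick0","stub"):
        for x in optics.cut_out("wrist",nm):
            ys,xs=np.nonzero(x["region"]); P=np.array([plane(c,p,z)[:2] for p in np.c_[xs,ys]]); m=P.mean(0)
            v=np.linalg.svd(P-m,full_matrices=False)[2]; d=v[0]*np.sign(v[0,0])
            print(nm,round(x["confidence"],2),x["point"],"mean",m.round(4),"ang",round(np.arctan2(d[1],d[0]),3),"ext",np.ptp((P-m)@v.T,axis=0).round(3))
    return c
E
python3 - <<'E'
from h import *
go(); c=sticks(); save(c,"w18.png")
c=cam("scene"); save(c,"a18.png")
E
```

```text
t 22.0 tcp [ 0.3726 -0.1793  0.1428] yaw y -1.616 tilt [-0.     0.001 -1.   ] F [ 1.1 -0.4 -0.5] open 0.0466 q [-0.57 -0.38  2.03  0.    1.5   1.04]
stick0 0.72 [420.6, 27.3] mean [ 0.5165 -0.2839] ang -0.304 ext [0.051 0.034]
stick0 0.62 [325.6, 134.9] mean [ 0.4206 -0.1904] ang -0.078 ext [0.084 0.028]
stub 0.79 [522.7, 3.7] mean [ 0.5308 -0.3784] ang -1.541 ext [0.034 0.009]
```

View pics/w18.png

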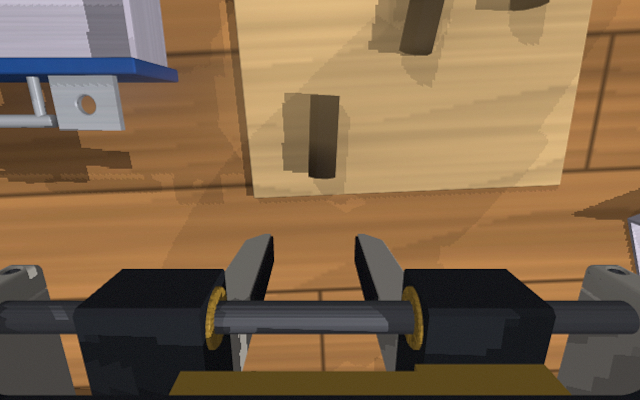

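View pics/a18.png

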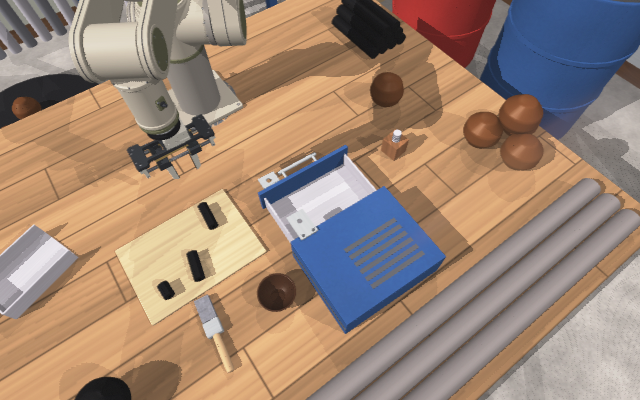

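Request:
send_rows([
  [0,[24,4.5,0],0.015],
  [0,[25,4.5,0],0],
  [0,[0,0,30],0],
  [0,[0,0,40],0],
  [0,[0,0,30],0],
  [0,[0,0,20],0],
  [0,[0,0,0],0],
  [0,[0,0,0],0],
  [0,[0,0,0],0],
])

```text
t: 23.1
tool_pos: [0.4222, -0.1921, 0.0247]
orientation: [3.139, -0.094, 0.004]
force: [0.3, 0.2, -1.0]
opening: 0.0469
```

Run:
```python
from h import *
go((.4206,-.1905,-.022)); c=cam("wrist"); save(c,"w19.png",crop=(160,60,480,300),scale=2.5)
c=cam("side"); save(c,"s19.png",crop=(230,230,350,320),scale=6)
```

```text
t 23.1 tcp [ 0.4222 -0.1921  0.0247] yaw y -1.63 tilt [ 0.002 -0.001 -1.   ] F [ 0.3  0.2 -1. ] open 0.0469 q [-0.54 -0.11  2.02  0.    1.22  1.09]
 shift mm (current axes) [-1.8 -1.6 46.7]
```

View pics/w19.png

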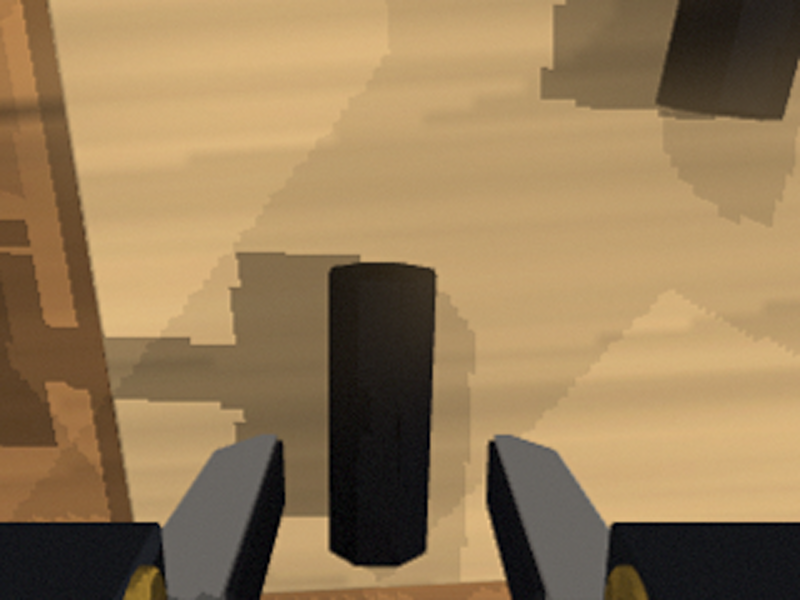

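View pics/s19.png

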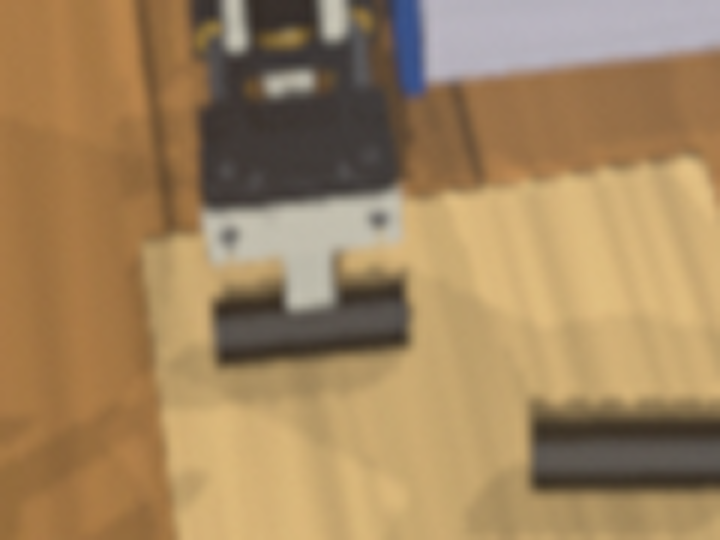

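Request:
send_rows([
  [0,[-1,0,15],0],
  [0,[0,0,12],0],
  [0,[0,0,10],0],
  [0,[0,0,6],0],
  [0,[0,0,0],0],
  [0,[0,0,0],0],
], newtons=20)

```text
t: 23.8
tool_pos: [0.4199, -0.1917, -0.02]
orientation: [-3.14, 0.095, 0.0]
force: [-0.7, 0.2, -0.8]
opening: 0.0465
```

Run:
```python
from h import *
go((.4206,-.1905,-.022))
c=cam("side"); save(c,"s20.png",crop=(230,230,350,320),scale=6)
```

```text
t 23.8 tcp [ 0.4199 -0.1917 -0.02  ] yaw y -1.631 tilt [-0.  0. -1.] F [-0.7  0.2 -0.8] open 0.0465 q [-0.54 -0.04  2.05  0.    1.13  1.09]
 shift mm (current axes) [ 0.7 -1.3  2. ]
```

View pics/s20.png

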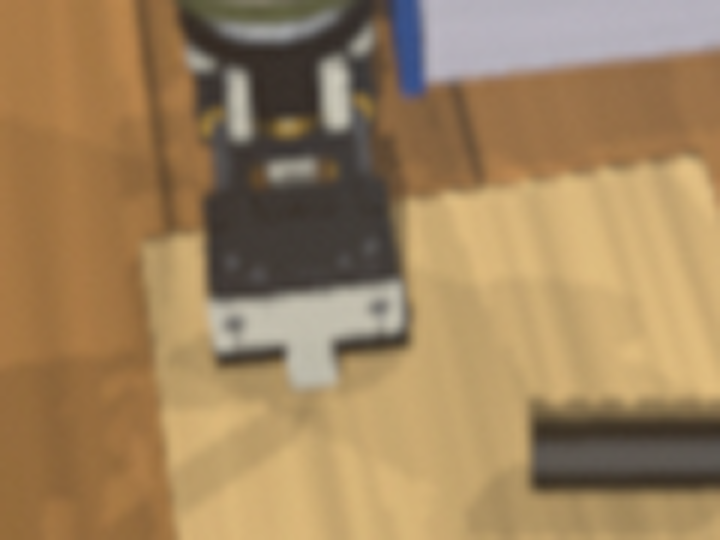

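Run:
```python
from h import *
c=cam("side")
for z in np.arange(-.02,.12,.02): print(round(z,3),"plate",proj(c,[.42,-.286,z]).round(1),"finger",proj(c,[.42,-.228,z]).round(1))
```

```text
-0.02 plate [[287.3 324.4]] finger [[284.  306.2]]
0.0 plate [[286.8 318.8]] finger [[283.5 300.6]]
0.02 plate [[286.3 313. ]] finger [[282.9 294.9]]
0.04 plate [[285.7 307.2]] finger [[282.3 289.1]]
0.06 plate [[285.2 301.2]] finger [[281.8 283.2]]
0.08 plate [[284.6 295.1]] finger [[281.2 277.1]]
0.1 plate [[284.  288.9]] finger [[280.6 271. ]]
```

Request:
send_rows([
  [0,[0,0,3],0],
  [0,[0,0,2],0],
  [0,[0,0,0],0],
])

```text
t: 24.2
tool_pos: [0.4196, -0.1916, -0.0253]
orientation: [-3.14, 0.095, 0.001]
force: [-0.5, -0.0, 1.0]
opening: 0.0468
```

Request:
send_rows([
  [0,[0,0,2],0],
  [0,[0,0,0],0],
  [-1,[0,0,0],0],
  [-1,[0,0,0],0],
  [-1,[0,0,0],0],
  [-1,[0,0,0],0],
  [-1,[0,0,0],0],
  [-1,[0,0,0],0],
])

```text
t: 25.0
tool_pos: [0.4199, -0.1917, -0.027]
orientation: [-3.14, 0.095, -0.0]
force: [0.6, -0.5, 0.9]
opening: 0.0274
```

Request:
send_rows([
  [-1,[0,0,-10],0],
  [-1,[0,0,-25],0],
  [-1,[0,0,-40],0],
  [-1,[0,0,-40],0],
  [-1,[0,0,-40],0],
  [-1,[5,-25,0],-0.015],
  [-1,[14,-45,0],0],
  [-1,[14,-45,0],0],
  [-1,[14,-45,0],0],
  [-1,[14,-45,0],0],
  [-1,[14,-45,0],0],
  [-1,[14,-40,0],0],
], newtons=25)

```text
t: 26.2
tool_pos: [0.5226, 0.0962, 0.1288]
orientation: [-3.141, 0.07, -0.001]
force: [1.5, -0.9, -1.0]
opening: 0.0277
```

Request:
send_rows([
  [-1,[15,-30,0],0],
  [-1,[15,-30,0],0],
  [-1,[0,0,0],0],
  [-1,[0,0,0],0],
  [-1,[0,0,0],0],
])

```text
t: 26.7
tool_pos: [0.5546, 0.1518, 0.1281]
orientation: [3.14, -0.071, -0.0]
force: [0.3, 0.3, -0.6]
opening: 0.028
```

Run:
```python
from h import *
go((.558,.15,-.016)); c=cam("wrist"); save(c,"w21.png")
c=cam("side"); save(c,"s21.png",crop=(230,90,430,290),scale=3)
```

```text
t 26.7 tcp [0.5546 0.1518 0.1281] yaw y -1.616 tilt [-0. -0. -1.] F [ 0.3  0.3 -0.6] open 0.028 q [ 0.18  0.09  1.63 -0.    1.42  1.79]
 shift mm (current axes) [  3.6   1.6 144.1]
```

View pics/w21.png

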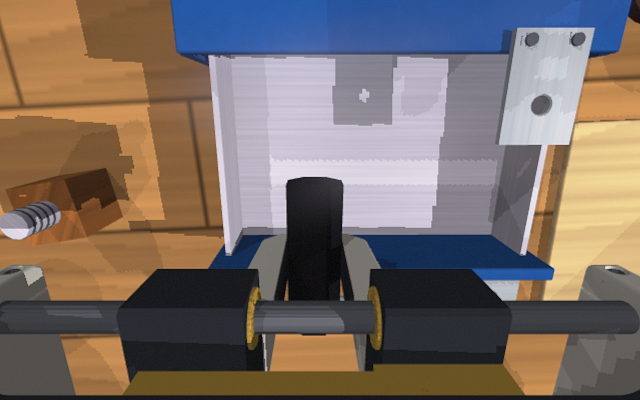

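View pics/s21.png

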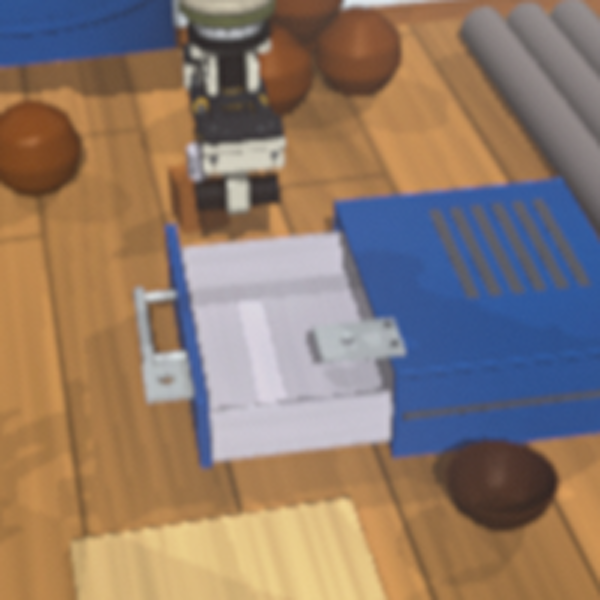

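Run:
```python
from h import *
c=cam("wrist")
for n,p,z in (("panel in",(400,236),.092),("wallL back",(222,57),.067),("wallL front",(236,245),.067),("roof",(400,53),.1),("latch FL",(499,144),.105),("wallR front",(525,252),.067)): print(n,plane(c,p,z).round(4))
```

```text
panel in [0.5276 0.0822 0.092 ]
wallL back [0.6721 0.2169 0.067 ]
wallL front [0.5147 0.2242 0.067 ]
roof [0.664  0.0884 0.1   ]
latch FL [0.6006 0.0177 0.105 ]
wallR front [ 0.4957 -0.0396  0.067 ]
```

Request:
send_rows([
  [-1,[4,0,20],0],
  [-1,[0,0,35],0],
  [-1,[0,0,35],0],
  [-1,[0,0,25],0],
  [-1,[0,0,15],0],
  [-1,[0,0,8],0],
  [-1,[0,0,3],0],
  [-1,[0,0,0],0],
  [-1,[0,0,0],0],
])

```text
t: 27.75
tool_pos: [0.5602, 0.1525, -0.0115]
orientation: [-3.14, 0.071, -0.004]
force: [-0.3, -0.7, -0.3]
opening: 0.0276
```

Run:
```python
from h import *
go((.558,.15,-.016)); c=cam("wrist"); save(c,"w22.png")
```

```text
t 27.75 tcp [ 0.5602  0.1525 -0.0115] yaw y -1.616 tilt [ 0.002  0.    -1.   ] F [-0.3 -0.7 -0.3] open 0.0276 q [0.18 0.25 1.72 0.   1.17 1.79]
 shift mm (current axes) [-2.1  2.6  4.5]
```

View pics/w22.png

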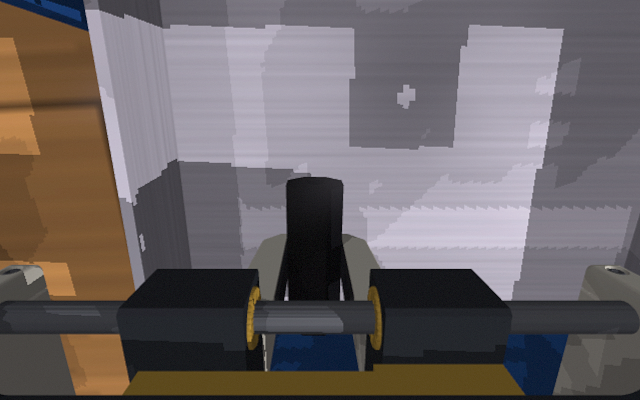

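Lower the last few mm and release with a small opening.

Request:
send_rows([
  [-1,[0,0,3],0],
  [-1,[0,0,2],0],
  [-1,[0,0,0],0],
  [-0.15,[0,0,0],0],
  [-0.15,[0,0,0],0],
  [-0.15,[0,0,0],0],
  [-0.15,[0,0,0],0],
  [-0.15,[0,0,-15],0],
  [-0.15,[0,0,-35],0],
  [-0.15,[0,0,-45],0],
  [-0.15,[0,0,-45],0],
  [-0.15,[0,0,0],0],
])

```text
t: 29.0
tool_pos: [0.5642, 0.1533, 0.1319]
orientation: [-3.138, 0.071, -0.021]
force: [1.4, 0.3, 0.7]
opening: 0.0394
```

Run:
```python
from h import *
go(); c=sticks(.031); save(c,"w23.png")
c=cam("scene"); save(c,"a23.png",crop=(100,120,460,340),scale=2.2)
for o in ("stick0","stub"): print([(x["point"],x["confidence"]) for x in optics.cut_out("scene",o)])
```

```text
t 29.0 tcp [0.5642 0.1533 0.1319] yaw y -1.616 tilt [ 0.014  0.002 -1.   ] F [1.4 0.3 0.7] open 0.0394 q [0.18 0.1  1.61 0.   1.42 1.79]
stick0 0.64 [317.5, 190.3] mean [0.5597 0.1524] ang -0.06 ext [0.087 0.029]
stub 0.48 [632.5, 18.7] mean [ 0.7028 -0.1278] ang 0.247 ext [0.035 0.015]
[([333.8, 186.1], 0.85), ([194.9, 268.5], 0.62), ([311.9, 191.1], 0.27)]
[([169.8, 291.2], 0.61)]
```

View pics/w23.png

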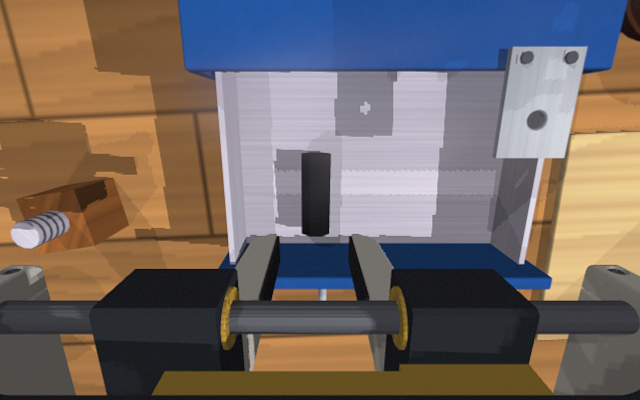

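View pics/a23.png

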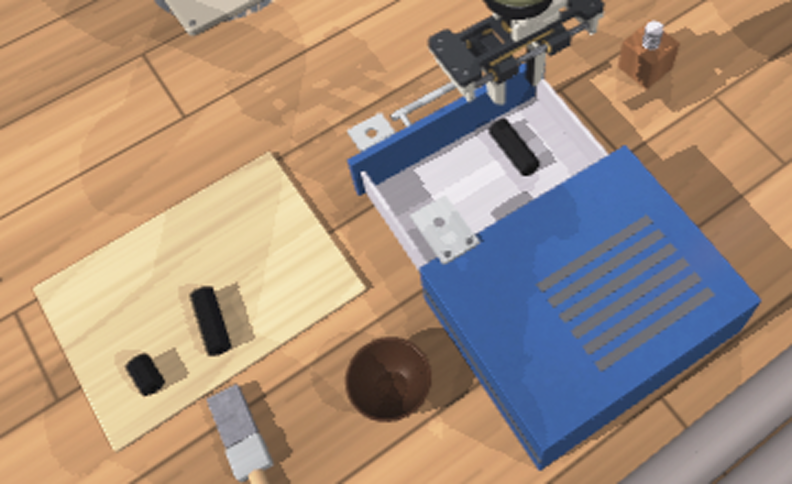

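Request:
send_rows([
  [0,[-4,25,0],0],
  [0,[-7,45,0],0],
  [0,[-7,45,0],0],
  [0,[-7,45,0],0],
  [0,[-7,45,0],0],
  [0,[-7,45,0],0],
  [0,[-7,45,0],0],
  [0,[-7,45,0],0],
  [0,[-8,45,0],0],
  [0,[-7,42,0],0],
  [0,[0,0,0],0.075],
  [0,[0,0,0],0.08],
])

```text
t: 30.5
tool_pos: [0.4701, -0.2722, 0.1202]
orientation: [-3.123, 0.323, 0.004]
force: [0.4, 0.3, 0.6]
opening: 0.0465
```

Request:
send_rows([
  [0,[0,0,0],0],
  [0,[0,0,0],0],
])

```text
t: 30.7
tool_pos: [0.4711, -0.2707, 0.1208]
orientation: [-3.125, 0.31, 0.003]
force: [-0.6, -0.2, -0.2]
opening: 0.0462
```

Run:
```python
from h import *
go(); c=sticks(); save(c,"w24.png")
```

```text
t 30.7 tcp [ 0.4711 -0.2707  0.1208] yaw y -1.769 tilt [-0.002  0.001 -1.   ] F [-0.6 -0.2 -0.2] open 0.0462 q [-0.62  0.02  1.72  0.    1.41  1.15]
stick0 0.63 [320.8, 116.9] mean [ 0.5362 -0.2883] ang -0.194 ext [0.084 0.029]
stub 0.69 [416.0, 81.4] mean [ 0.5497 -0.3808] ang 0.039 ext [0.042 0.032]
```

View pics/w24.png

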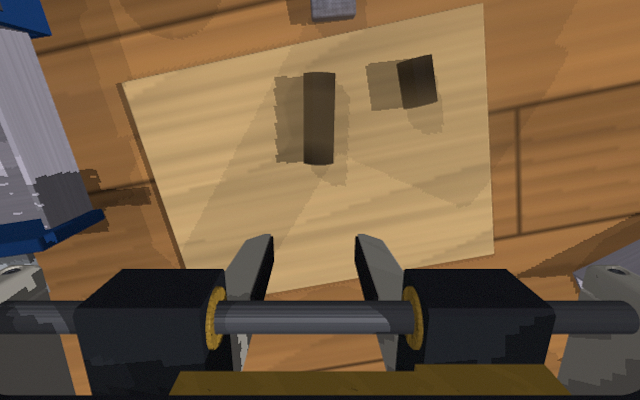

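Request:
send_rows([
  [0,[33,2,0],0],
  [0,[33.5,2.5,0],0],
  [0,[0,0,30],0],
  [0,[0,0,40],0],
  [0,[0,0,30],0],
  [0,[0,0,0],0],
  [0,[0,0,0],0],
  [0,[0,0,0],0],
], newtons=20)

```text
t: 31.65
tool_pos: [0.5376, -0.2897, 0.0246]
orientation: [3.124, -0.313, 0.005]
force: [-0.2, -0.4, 1.1]
opening: 0.0462
```

Run:
```python
from h import *
go((.536,-.2885,-.027)); c=cam("wrist"); save(c,"w25.png",crop=(160,60,480,300),scale=2.5)
```

```text
t 31.65 tcp [ 0.5376 -0.2897  0.0246] yaw y -1.77 tilt [ 0.003 -0.002 -1.   ] F [-0.2 -0.4  1.1] open 0.0462 q [-0.58  0.28  1.61 -0.    1.24  1.19]
 shift mm (current axes) [-2.  -1.  51.6]
```

View pics/w25.png

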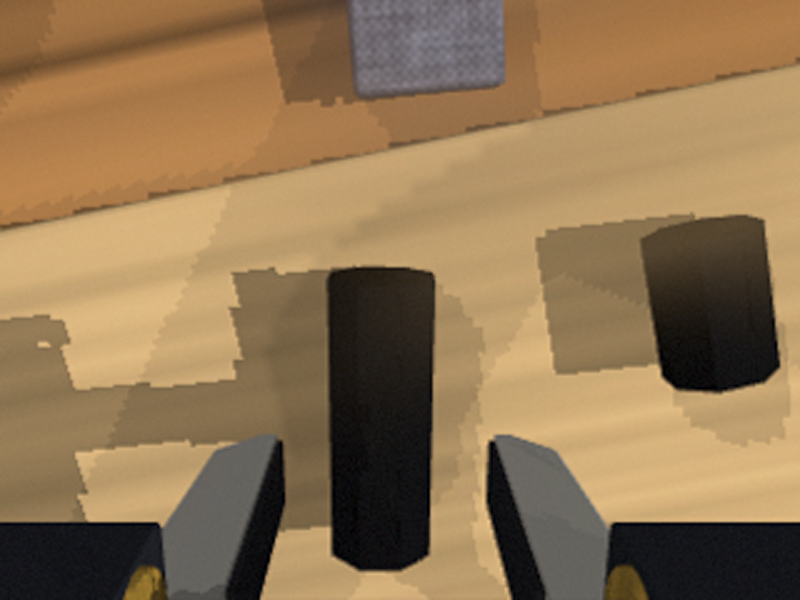

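Request:
send_rows([
  [0,[-1,0,15],0],
  [0,[0,0,15],0],
  [0,[0,0,10],0],
  [0,[0,0,6],0],
  [0,[0,0,3],0],
  [0,[0,0,0],0],
  [0,[0,0,0],0],
])

```text
t: 32.4
tool_pos: [0.5353, -0.2889, -0.0267]
orientation: [3.126, -0.314, 0.001]
force: [-0.5, 0.5, -0.5]
opening: 0.0466
```

Request:
send_rows([
  [-1,[0,0,0],0],
  [-1,[0,0,0],0],
  [-1,[0,0,0],0],
  [-1,[0,0,0],0],
  [-1,[0,0,0],0],
  [-1,[0,0,0],0],
  [-1,[0,0,-10],0],
  [-1,[0,0,-25],0],
  [-1,[0,0,-40],0],
  [-1,[0,0,-40],0],
  [-1,[0,0,-40],0],
  [-1,[0,0,0],0],
])

```text
t: 33.6
tool_pos: [0.5387, -0.291, 0.1363]
orientation: [3.12, -0.313, 0.016]
force: [0.8, 0.0, -0.1]
opening: 0.0275
```

Run:
```python
from h import *
go((.559,.07,.13),np.pi/2-.045)
```

```text
t 33.6 tcp [ 0.5387 -0.291   0.1363] yaw y -1.771 tilt [ 0.01  -0.006 -1.   ] F [ 0.8  0.  -0.1] open 0.0275 q [-0.58  0.17  1.52  0.    1.43  1.19]
 shift mm (current axes) [ -52.  -357.9    4.2]
 turn -0.155
 shift mm after turn [   4.  -361.6    4.2]
```

Request:
send_rows([
  [-1,[0,0,0],-0.075],
  [-1,[0,0,0],-0.08],
  [-1,[0,-22,0],0],
  [-1,[1,-42,0],0],
  [-1,[1,-42,0],0],
  [-1,[1,-42,0],0],
  [-1,[1,-42,0],0],
  [-1,[0,-42,0],0],
  [-1,[0,-42,0],0],
  [-1,[0,-42,0],0],
  [-1,[0,-42,0],0],
  [-1,[0,0,0],0],
])

```text
t: 34.8
tool_pos: [0.5544, 0.0737, 0.1276]
orientation: [-3.139, 0.063, 0.001]
force: [-0.4, -0.4, 0.2]
opening: 0.0277
```

Request:
send_rows([
  [-1,[0,0,0],0],
  [-1,[0,0,0],0],
])

```text
t: 35.0
tool_pos: [0.5549, 0.0679, 0.1277]
orientation: [3.14, -0.072, -0.001]
force: [-0.7, -0.8, -0.4]
opening: 0.0275
```

Run:
```python
from h import *
go((.559,.07,-.016),np.pi/2-.045); c=cam("wrist"); save(c,"w26.png")
```

```text
t 35.0 tcp [0.5549 0.0679 0.1277] yaw y -1.616 tilt [-0.001 -0.    -1.   ] F [-0.7 -0.8 -0.4] open 0.0275 q [ 0.03  0.05  1.67 -0.    1.42  1.65]
 shift mm (current axes) [  4.1  -2.3 143.7]
 turn -0.001
 shift mm after turn [  4.1  -2.3 143.7]
```

View pics/w26.png

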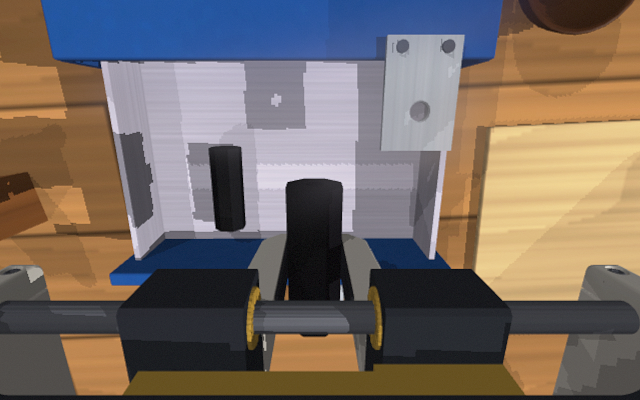

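Request:
send_rows([
  [-1,[0,-2,20],0],
  [-1,[0,0,35],0],
  [-1,[0,0,35],0],
  [-1,[0,0,25],0],
  [-1,[0,0,12],0],
  [-1,[0,0,7],0],
  [-1,[0,0,0],0],
  [-1,[0,0,0],0],
])

```text
t: 35.85
tool_pos: [0.5565, 0.0706, -0.0046]
orientation: [-3.141, 0.072, -0.003]
force: [0.7, -0.7, 0.6]
opening: 0.0278
```

Request:
send_rows([
  [-1,[-1,0,6],0],
  [-1,[0,0,5],0],
  [-1,[0,0,0],0],
  [-0.15,[0,0,0],0],
  [-0.15,[0,0,0],0],
  [-0.15,[0,0,0],0],
  [-0.15,[0,0,0],0],
  [-0.15,[0,0,-15],0],
  [-0.15,[0,0,-35],0],
  [-0.15,[0,0,-45],0],
  [-0.15,[0,0,-45],0],
  [-0.15,[0,0,0],0],
])

```text
t: 37.05
tool_pos: [0.5596, 0.0711, 0.1327]
orientation: [-3.14, 0.071, -0.022]
force: [0.9, 0.3, 1.2]
opening: 0.0397
```

Run:
```python
from h import *
go(); c=sticks(.031); save(c,"w27.png")
c=cam("scene"); save(c,"a27.png",crop=(100,60,460,340),scale=2.1)
c=cam("side"); save(c,"s27.png")
```

```text
t 37.05 tcp [0.5596 0.0711 0.1327] yaw y -1.616 tilt [ 0.014  0.    -1.   ] F [0.9 0.3 1.2] open 0.0397 q [ 0.04  0.05  1.67 -0.    1.41  1.65]
stick0 0.64 [233.9, 190.7] mean [0.5594 0.1528] ang -0.065 ext [0.087 0.033]
stick0 0.61 [315.1, 196.8] mean [0.5535 0.0712] ang -0.04 ext [0.086 0.028]
stick0 0.56 [278.1, 169.0] mean [0.5783 0.1101] ang 1.355 ext [0.353 0.257]
stick0 0.38 [289.9, 109.2] mean [0.6244 0.0958] ang 1.504 ext [0.385 0.295]
```

View pics/w27.png

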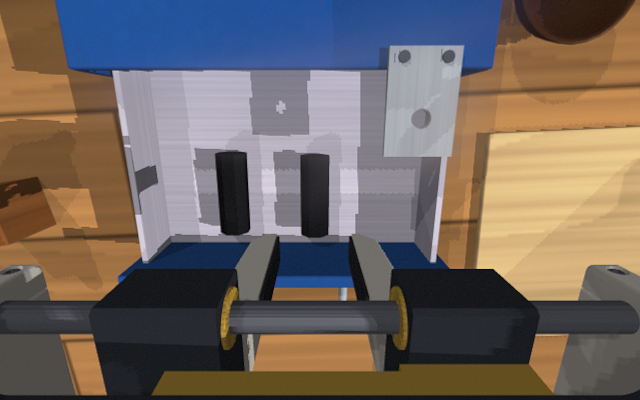

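View pics/s27.png

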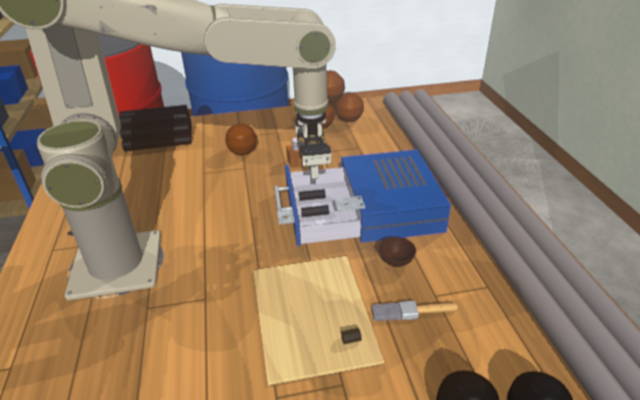

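Request:
send_rows([
  [-1,[-30,-6,0],0],
  [-1,[-40,-6,0],0],
  [-1,[-40,-6,0],0],
  [-1,[-27,-6,0],0],
  [-1,[0,0,0],0],
  [-1,[0,0,0],0],
  [-1,[0,0,40],0],
  [-1,[0,0,40],0],
  [-1,[0,0,20],0],
  [-1,[0,0,12],0],
  [-1,[0,0,0],0],
  [-1,[0,0,0],0],
])

```text
t: 38.5
tool_pos: [0.4194, 0.1009, 0.0117]
orientation: [-3.141, 0.071, -0.001]
force: [0.4, -1.1, -0.2]
opening: 0.0006
```

Run:
```python
from h import *
go(); c=cam("wrist"); save(c,"w28.png")
c=cam("side"); save(c,"s28.png",crop=(240,110,400,250),scale=5)
```

```text
t 38.5 tcp [0.4194 0.1009 0.0117] yaw y -1.616 tilt [ 0.001  0.    -1.   ] F [ 0.4 -1.1 -0.2] open 0.0006 q [ 0.12 -0.18  2.12 -0.    1.21  1.73]
```

View pics/w28.png

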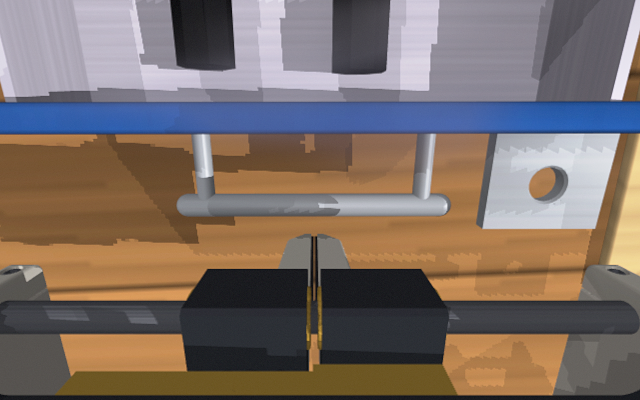

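View pics/s28.png

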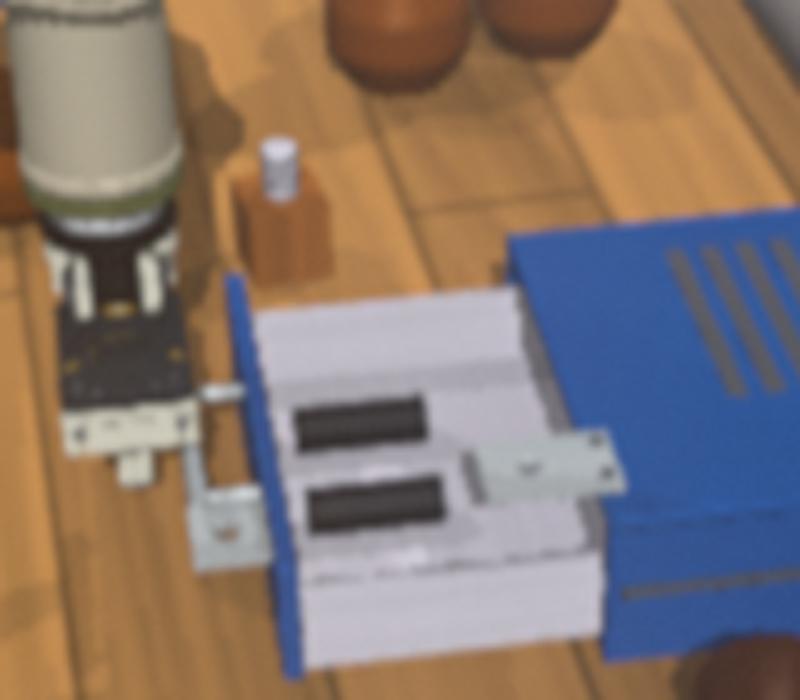

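Request:
send_rows([
  [-1,[8,0,0],0],
  [-1,[8,0,0],0],
  [-1,[10,0,0],0],
  [-1,[15,0,0],0],
  [-1,[15,0,0],0],
  [-1,[15,0,0],0],
  [-1,[15,0,0],0],
  [-1,[15,0,0],0],
  [-1,[15,0,0],0],
  [-1,[15,0,0],0],
  [-1,[15,0,0],0],
  [-1,[10,0,0],0],
])

```text
t: 39.8
tool_pos: [0.5756, 0.0939, 0.0107]
orientation: [-3.141, 0.071, 0.0]
force: [-2.8, 0.1, 0.5]
opening: 0.0004
```

Request:
send_rows([
  [-1,[6,0,0],0],
  [-1,[6,0,0],0],
  [-1,[5,0,0],0],
  [-1,[4,0,0],0],
  [-1,[0,0,0],0],
])

```text
t: 40.3
tool_pos: [0.5959, 0.093, 0.0111]
orientation: [-3.141, 0.071, -0.001]
force: [0.2, 1.1, 0.6]
opening: 0.0006
```

Request:
send_rows([
  [-1,[3,0,0],0],
  [-1,[3,0,0],0],
  [-1,[2,0,0],0],
])

```text
t: 40.6
tool_pos: [0.6034, 0.0927, 0.011]
orientation: [-3.141, 0.071, 0.0]
force: [-2.2, -1.1, 1.7]
opening: 0.0003
```

Request:
send_rows([
  [-1,[2,0,0],0],
  [-1,[2,0,0],0],
])

```text
t: 40.8
tool_pos: [0.6036, 0.0927, 0.0108]
orientation: [3.141, -0.07, -0.012]
force: [-27.5, -0.7, 21.1]
opening: 0.0001
```

Run:
```python
from h import *
go(); c=cam("wrist"); save(c,"w29.png")
c=cam("side"); save(c,"s29.png",crop=(270,120,430,240),scale=5)
```

```text
t 40.8 tcp [0.6036 0.0927 0.0108] yaw y -1.616 tilt [-0.008 -0.    -1.   ] F [-27.5  -0.7  21.1] open 0.0001 q [0.07 0.31 1.61 0.   1.23 1.68]
```

View pics/w29.png

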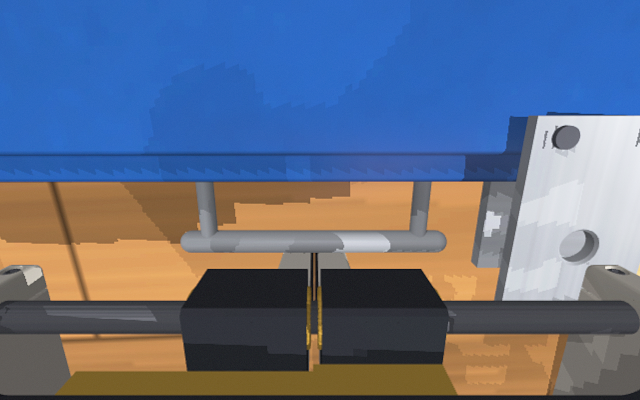

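View pics/s29.png

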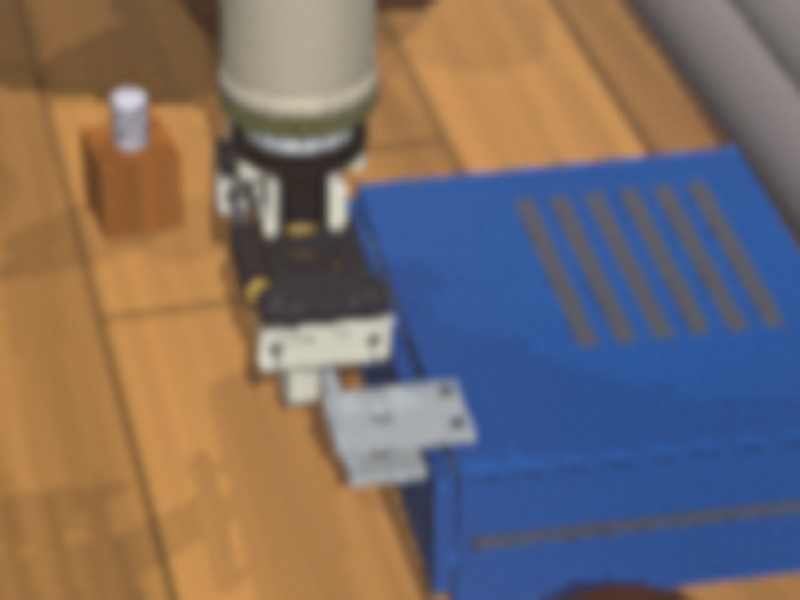

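Request:
send_rows([
  [-1,[-10,0,0],0],
  [-1,[-12,0,-10],0],
  [-1,[0,0,-40],0],
  [-1,[0,0,-45],0],
  [-1,[0,0,-45],0],
  [0,[-6,-40,0],0],
  [0,[-6,-43,0],0],
  [0,[-6,-43,0],0],
  [0,[-6,-43,0],0],
  [0,[-6,-43,0],0],
  [0,[-6,-43,0],0],
  [0,[-6,-43,0],0],
])

```text
t: 42.1
tool_pos: [0.5568, 0.395, 0.1512]
orientation: [-3.14, 0.071, -0.002]
force: [0.6, -0.4, 0.2]
opening: 0.046
```

Request:
send_rows([
  [0,[0,0,0],0],
  [0,[0,0,0],0],
  [0,[0,0,0],0],
])

```text
t: 42.4
tool_pos: [0.5572, 0.3923, 0.1509]
orientation: [3.14, -0.072, 0.001]
force: [0.3, -0.3, -0.1]
opening: 0.0466
```

Run:
```python
from h import *
go((.5522,.3953,.038)); c=cam("wrist"); save(c,"w30.png")
r=optics.cut_out("wrist","pin")[0]; ys,xs=np.nonzero(r["region"]); print(r["confidence"],xs.min(),xs.max(),ys.min(),ys.max())
c=cam("scene"); save(c,"a30.png",crop=(240,120,460,340),scale=2.7)
```

```text
t 42.4 tcp [0.5572 0.3923 0.1509] yaw y -1.617 tilt [ 0. -0. -1.] F [ 0.3 -0.3 -0.1] open 0.0466 q [ 0.54  0.36  1.27 -0.    1.51  2.16]
 shift mm (current axes) [ -5.1  -2.8 112.9]
0.85 296 324 186 220
```

View pics/w30.png

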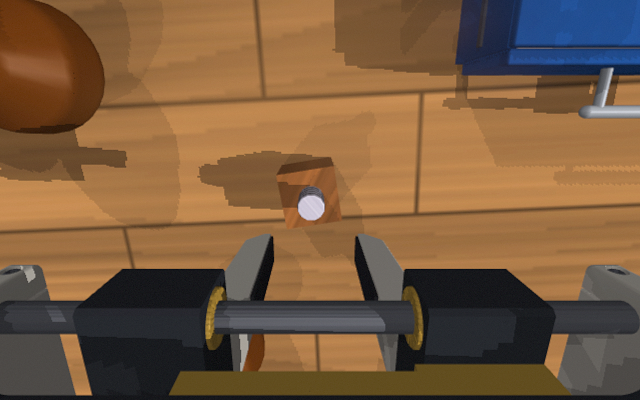

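View pics/a30.png

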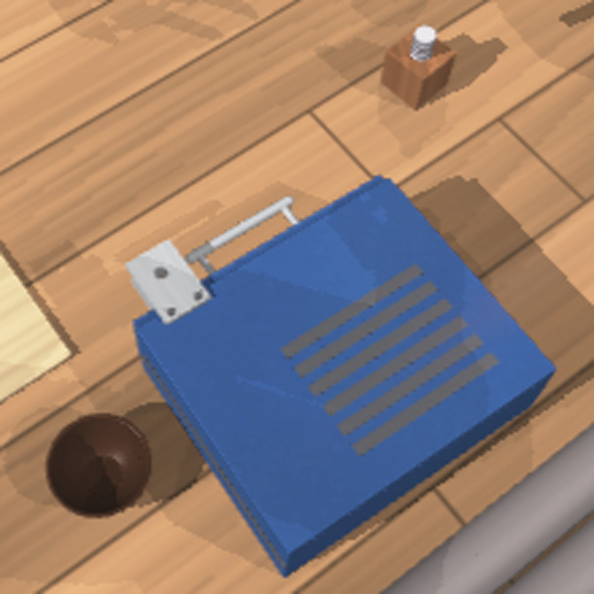

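Request:
send_rows([
  [0,[-5,-3,0],0],
  [0,[0,0,20],0],
  [0,[0,0,20],0],
  [0,[0,0,0],0],
  [0,[0,0,0],0],
], newtons=25)

```text
t: 43.05
tool_pos: [0.5516, 0.3959, 0.1109]
orientation: [3.14, -0.072, -0.001]
force: [-0.5, -0.2, 0.6]
opening: 0.0465
```

Run:
```python
from h import *
go((.5522,.3953,.038)); c=cam("wrist"); save(c,"w31.png",crop=(160,100,480,300),scale=2.5)
```

```text
t 43.05 tcp [0.5516 0.3959 0.1109] yaw y -1.616 tilt [-0.001 -0.    -1.   ] F [-0.5 -0.2  0.6] open 0.0465 q [0.55 0.38 1.32 0.   1.44 2.16]
 shift mm (current axes) [ 0.7  0.5 72.9]
```

View pics/w31.png

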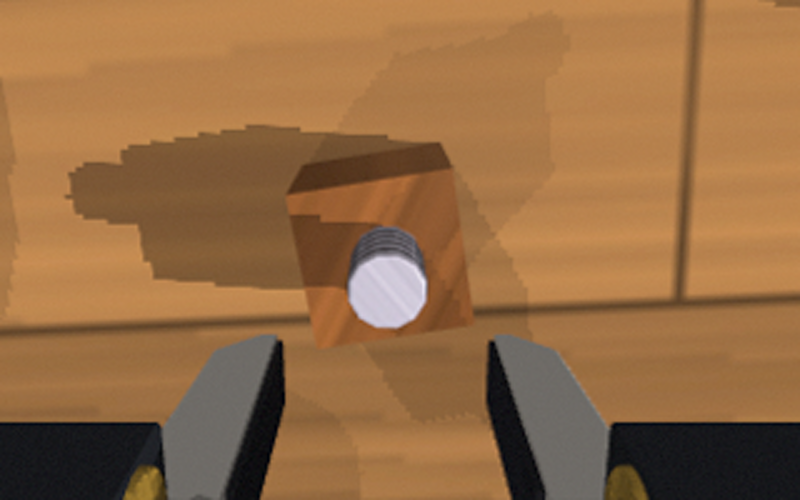

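Request:
send_rows([
  [0,[0,0,20],0],
  [0,[0,0,20],0],
  [0,[0,0,18],0],
  [0,[0,0,10],0],
  [0,[0,0,4],0],
  [0,[0,0,0],0],
  [-1,[0,0,0],0],
  [-1,[0,0,0],0],
  [-1,[0,0,0],0],
  [-1,[0,0,0],0],
  [-1,[0,0,0],0],
  [-1,[0,0,0],0],
])

```text
t: 44.3
tool_pos: [0.5524, 0.3965, 0.0397]
orientation: [-3.14, 0.071, -0.002]
force: [0.6, -1.3, 5.0]
opening: 0.0238
```

Run:
```python
from h import *
go(); c=cam("wrist"); save(c,"w32.png",crop=(160,100,480,300),scale=2.5)
```

```text
t 44.3 tcp [0.5524 0.3965 0.0397] yaw y -1.616 tilt [ 0.001  0.001 -1.   ] F [ 0.6 -1.3  5. ] open 0.0238 q [ 0.55  0.44  1.38 -0.    1.32  2.16]
```

View pics/w32.png

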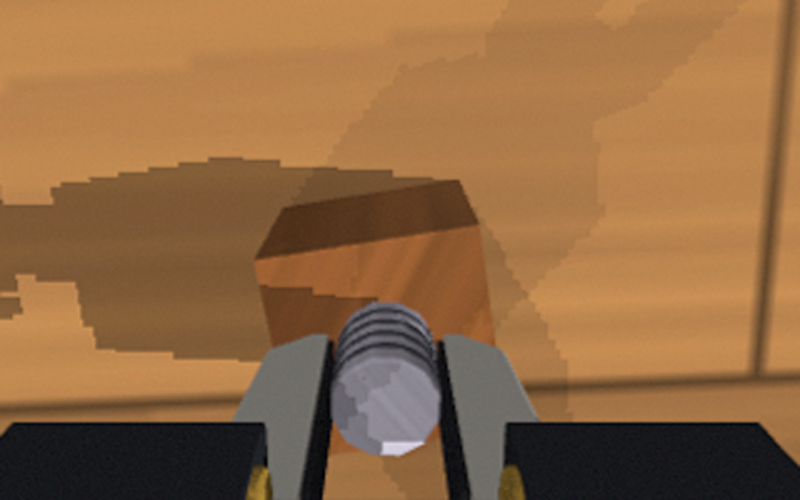

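Request:
send_rows([
  [-1,[0,0,0],0],
  [-1,[0,0,-5],0],
  [-1,[0,0,-10],0],
  [-1,[0,0,-20],0],
  [-1,[0,0,-30],0],
  [-1,[0,0,-35],0],
  [-1,[0,0,-30],0],
  [-1,[0,0,0],0],
  [-1,[0,0,0],0],
], newtons=35)

```text
t: 45.25
tool_pos: [0.5525, 0.3966, 0.1701]
orientation: [-3.14, 0.071, -0.003]
force: [-0.4, 0.4, -1.8]
opening: 0.0232
```

Run:
```python
from h import *
go((.6275,-.0078,.165),np.pi/2-.046); c=cam("wrist"); save(c,"w33.png",crop=(200,120,440,300),scale=3)
```

```text
t 45.25 tcp [0.5525 0.3966 0.1701] yaw y -1.616 tilt [ 0.002  0.001 -1.   ] F [-0.4  0.4 -1.8] open 0.0232 q [0.55 0.35 1.26 0.   1.54 2.16]
 shift mm (current axes) [ 93.2 400.7   4.8]
 turn 0.001
 shift mm after turn [ 93.6 400.6   4.8]
```

View pics/w33.png

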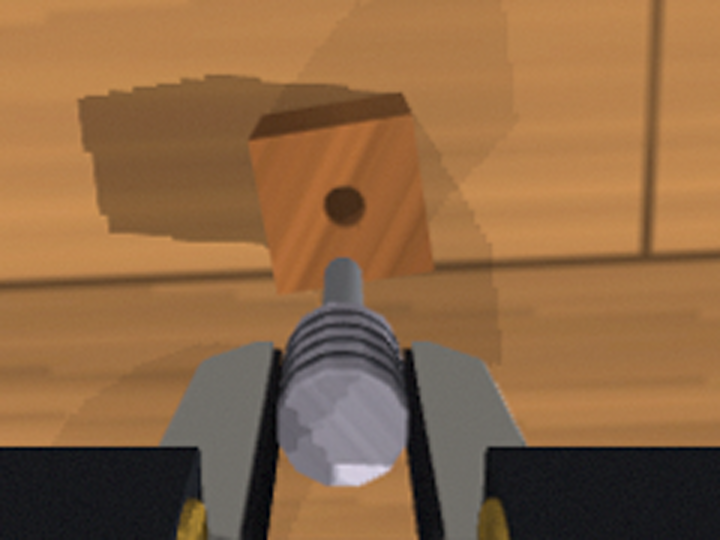

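Request:
send_rows([
  [-1,[3,22,0],0],
  [-1,[6,42,0],0],
  [-1,[6,42,0],0],
  [-1,[6,42,0],0],
  [-1,[6,42,0],0],
  [-1,[6,42,0],0],
  [-1,[6,42,0],0],
  [-1,[6,42,0],0],
  [-1,[6,42,0],0],
  [-1,[4,43,0],0],
  [-1,[0,0,0],0],
  [-1,[0,0,0],0],
])

```text
t: 46.5
tool_pos: [0.5875, -0.0075, 0.1668]
orientation: [-3.14, 0.075, 0.005]
force: [-0.2, -0.2, -1.2]
opening: 0.0231
```

Run:
```python
from h import *
go(); c=cam("wrist"); save(c,"w34.png",crop=(200,100,440,280),scale=3)
```

```text
t 46.5 tcp [ 0.5875 -0.0075  0.1668] yaw y -1.618 tilt [-0.003  0.001 -1.   ] F [-0.2 -0.2 -1.2] open 0.0231 q [-0.1   0.11  1.54  0.    1.5   1.52]
```

View pics/w34.png

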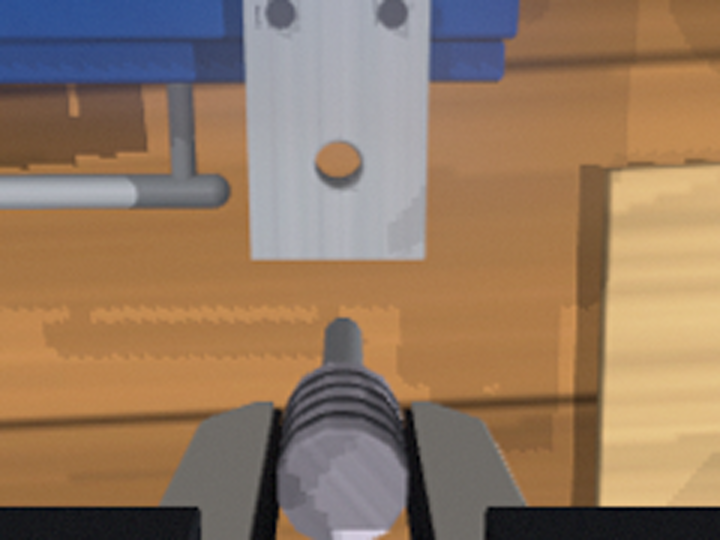

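Run:
```python
from h import *
c=cam("wrist"); print(plane(c,(312.7,154.7),.105)); s=robot.read_state(); fz=s["tool_pos"][2]-.0367
print("foot front edge",plane(c,(200+343/3,100+318/3),fz)); go((.6275,-.0083,.15),np.pi/2-.046)
```

```text
[ 0.62640294 -0.00721708  0.105     ]
foot front edge [ 0.58936724 -0.00690618  0.1308724 ]
t 46.6 tcp [ 0.5879 -0.0057  0.1676] yaw y -1.616 tilt [-0.002  0.001 -1.   ] F [ 0.1 -0.3 -1. ] open 0.0232 q [-0.1   0.11  1.54  0.    1.5   1.52]
 shift mm (current axes) [39.7  0.8 17.5]
 turn 0.001
 shift mm after turn [39.7  0.7 17.5]
```

Request:
send_rows([
  [-1,[13,0,0],0],
  [-1,[13,0,0],0],
  [-1,[13.7,0.5,0],0],
  [-1,[0,0,8],0],
  [-1,[0,0,9],0],
  [-1,[0,0,0],0],
  [-1,[0,0,0],0],
  [-1,[0,0,0],0],
])

```text
t: 47.4
tool_pos: [0.6282, -0.0089, 0.1522]
orientation: [-3.141, 0.071, -0.0]
force: [-0.3, -0.0, -1.3]
opening: 0.0229
```

Run:
```python
from h import *
go((.6276,-.008,.09)); c=cam("wrist"); save(c,"w35.png",crop=(240,150,400,270),scale=5)
c=cam("side"); save(c,"s35.png",crop=(310,150,390,230),scale=7)
c=cam("scene"); save(c,"a35.png",crop=(260,170,340,250),scale=7)
```

```text
t 47.4 tcp [ 0.6282 -0.0089  0.1522] yaw y -1.616 tilt [ 0.  0. -1.] F [-0.3 -0.  -1.3] open 0.0229 q [-0.1   0.22  1.44  0.    1.48  1.52]
 shift mm (current axes) [-0.6 -0.9 62.2]
```

View pics/w35.png

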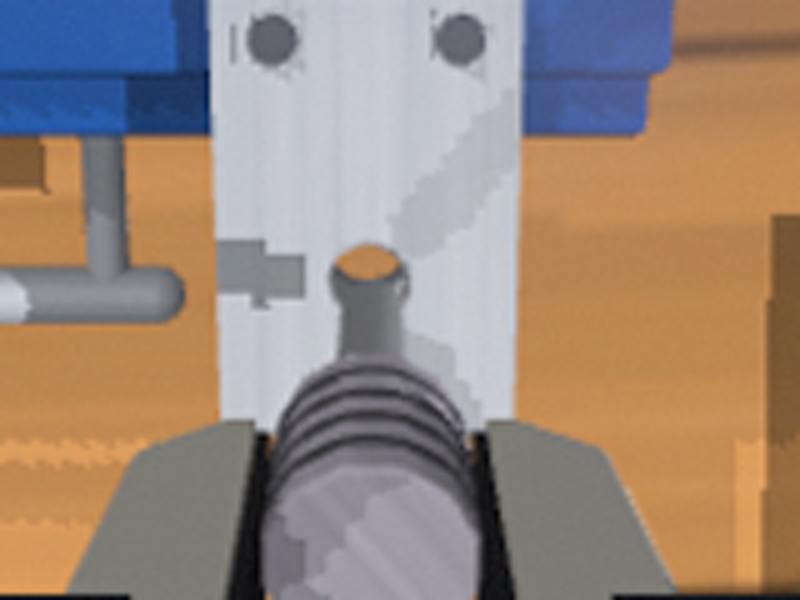

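View pics/s35.png

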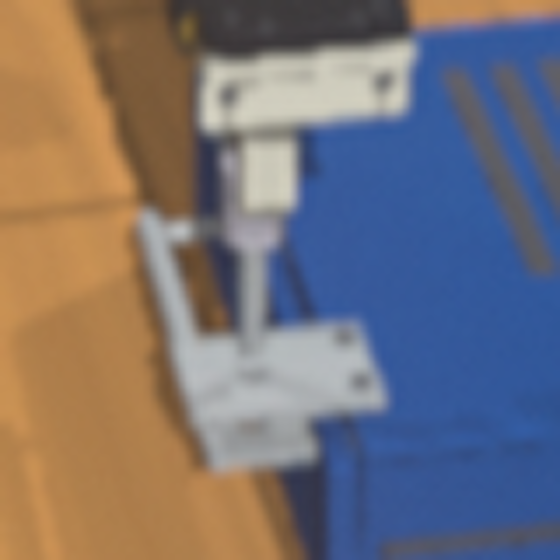

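View pics/a35.png

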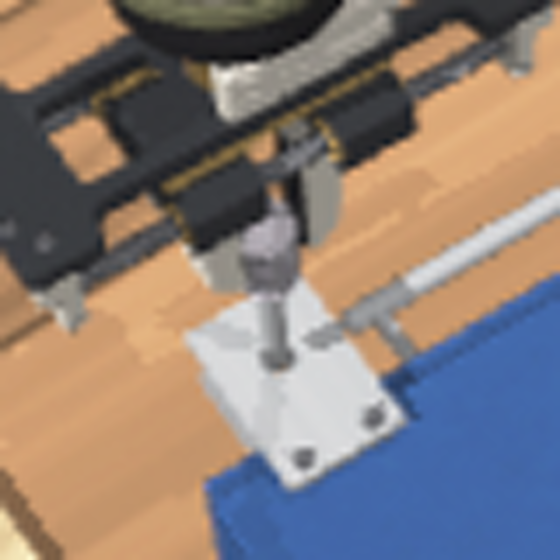

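Request:
send_rows([
  [-1,[-0.4,0,4],0],
  [-1,[0,0,4],0],
  [-1,[0,0,3],0],
  [-1,[0,0,2],0],
  [-1,[0,0,0],0],
])

```text
t: 48.05
tool_pos: [0.6276, -0.009, 0.1383]
orientation: [-3.141, 0.071, 0.002]
force: [1.0, -0.0, -0.8]
opening: 0.0228
```

Run:
```python
from h import *
go(); c=cam("wrist"); save(c,"w36.png",crop=(240,150,400,270),scale=5)
```

```text
t 48.05 tcp [ 0.6276 -0.009   0.1383] yaw y -1.616 tilt [-0.001  0.    -1.   ] F [ 1.  -0.  -0.8] open 0.0228 q [-0.1   0.23  1.46 -0.    1.46  1.52]
```

View pics/w36.png

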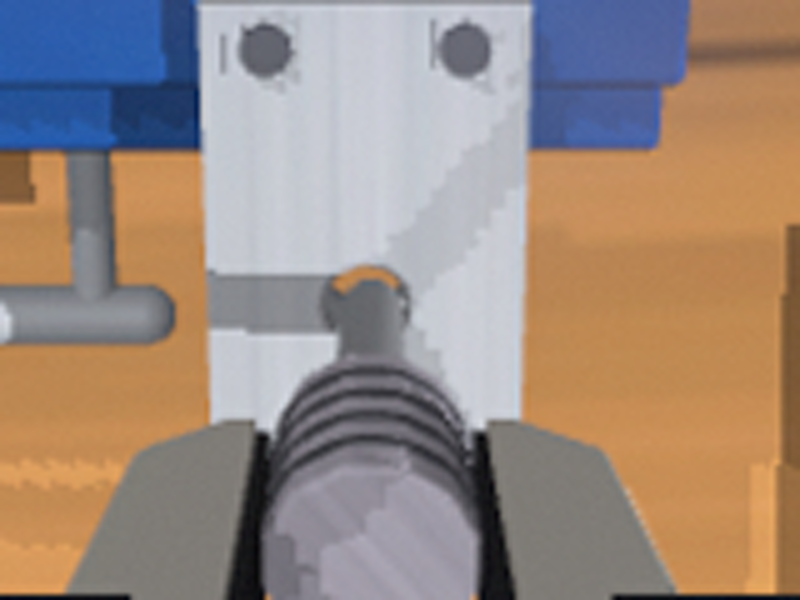

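Request:
send_rows([
  [-1,[0.3,-0.5,2],0],
  [-1,[0,0,3],0],
  [-1,[0,0,3],0],
  [-1,[0,0,2],0],
  [-1,[0,0,0],0],
])

```text
t: 48.6
tool_pos: [0.628, -0.0085, 0.1283]
orientation: [-3.141, 0.071, 0.001]
force: [-0.6, 0.5, 0.1]
opening: 0.0234
```

Run:
```python
from h import *
go(); c=cam("wrist"); save(c,"w37.png",crop=(240,150,400,270),scale=5)
```

```text
t 48.6 tcp [ 0.628  -0.0085  0.1283] yaw y -1.616 tilt [-0.001  0.    -1.   ] F [-0.6  0.5  0.1] open 0.0234 q [-0.1   0.23  1.47  0.    1.44  1.52]
```

View pics/w37.png

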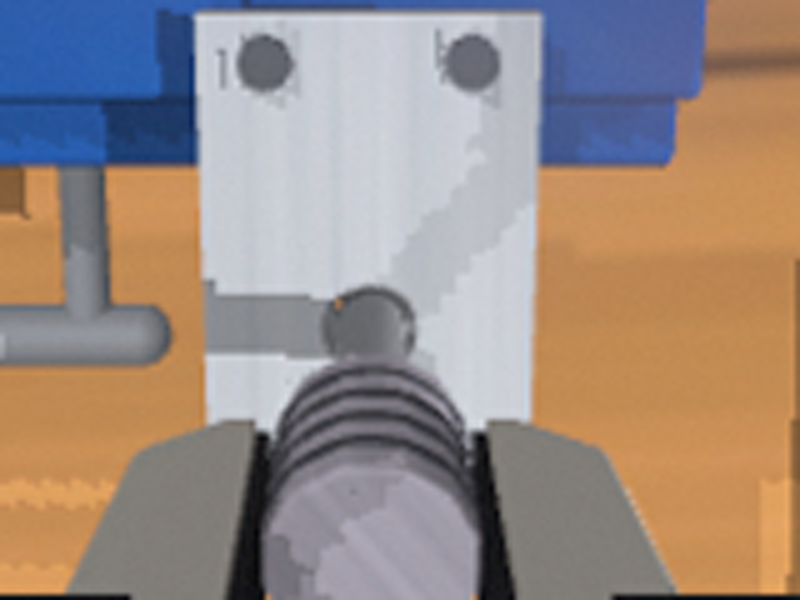

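Request:
send_rows([
  [-1,[0,0,4],0],
  [-1,[0,0,4],0],
  [-1,[0,0,4],0],
  [-1,[0,0,0],0],
])

```text
t: 49.05
tool_pos: [0.6277, -0.0085, 0.1158]
orientation: [-3.141, 0.071, 0.003]
force: [-0.5, -0.0, -0.0]
opening: 0.0233
```

Request:
send_rows([
  [-1,[0,0,4],0],
  [-1,[0,0,4],0],
  [-1,[0,0,4],0],
  [-1,[0,0,0],0],
])

```text
t: 49.45
tool_pos: [0.6277, -0.0085, 0.1039]
orientation: [-3.141, 0.071, 0.002]
force: [-1.0, 0.5, -1.3]
opening: 0.023
```

No resistance; foot is through the eye. Continue to seat.

Request:
send_rows([
  [-1,[0,0,4],0],
  [-1,[0,0,4],0],
  [-1,[0,0,4],0],
  [-1,[0,0,2],0],
  [-1,[0,0,1],0],
  [-1,[0,0,0],0],
])

```text
t: 50.05
tool_pos: [0.6282, -0.0086, 0.0897]
orientation: [-3.141, 0.071, 0.0]
force: [-0.0, 0.7, -1.5]
opening: 0.0227
```

Run:
```python
from h import *
go(); c=cam("wrist"); save(c,"w38.png",crop=(240,150,400,270),scale=5)
c=cam("side"); save(c,"s38.png",crop=(310,150,390,230),scale=7)
```

```text
t 50.05 tcp [ 0.6282 -0.0086  0.0897] yaw y -1.616 tilt [-0.  0. -1.] F [-0.   0.7 -1.5] open 0.0227 q [-0.1   0.26  1.51 -0.    1.37  1.52]
```

View pics/w38.png

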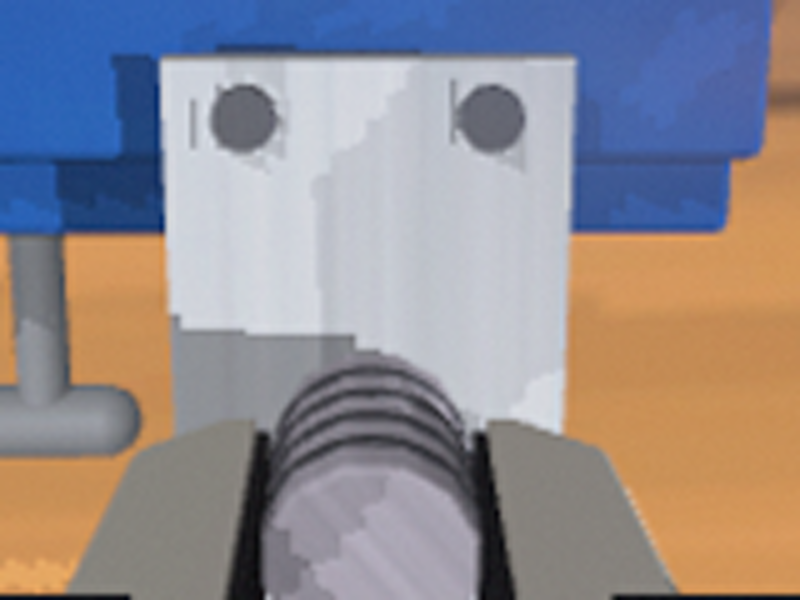

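View pics/s38.png

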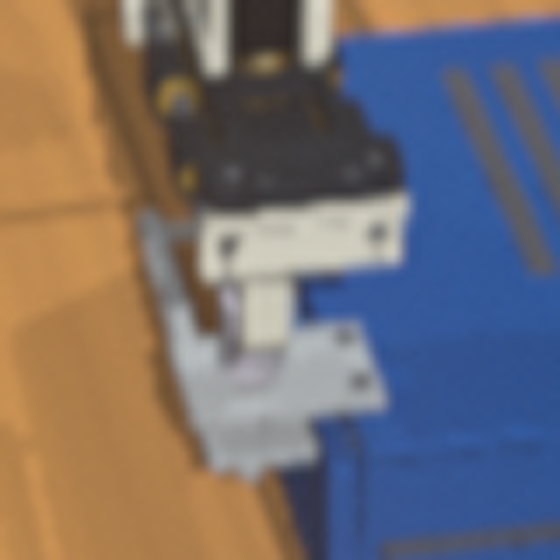

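Lower ~2.5 mm more, release, retreat straight up.

Request:
send_rows([
  [-1,[0,0,1.5],0],
  [-1,[0,0,1],0],
  [-1,[0,0,0],0],
  [-0.3,[0,0,0],0],
  [-0.3,[0,0,0],0],
  [-0.3,[0,0,0],0],
  [-0.3,[0,0,0],0],
  [-0.3,[0,0,-10],0],
  [-0.3,[0,0,-30],0],
  [-0.3,[0,0,-40],0],
  [-0.3,[0,0,-30],0],
  [-0.3,[0,0,0],0],
])

```text
t: 51.35
tool_pos: [0.6317, -0.0089, 0.2051]
orientation: [3.14, -0.071, 0.017]
force: [0.5, -0.8, 0.7]
opening: 0.0321
```

Request:
send_rows([
  [-0.3,[-40,0,0],0],
  [-0.3,[-30,0,-20],0],
  [-0.3,[0,0,0],0],
  [-0.3,[0,0,0],0],
])

```text
t: 51.75
tool_pos: [0.5589, -0.0054, 0.2183]
orientation: [3.141, -0.071, 0.004]
force: [1.0, -0.1, 0.3]
opening: 0.0327
```

Run:
```python
from h import *
go(); c=cam("wrist"); save(c,"w39.png",crop=(160,20,480,200),scale=2.5)
a=cam("scene"); save(a,"a39.png",crop=(240,160,400,340),scale=3.3)
c=cam("side"); save(c,"s39.png",crop=(270,130,430,240),scale=5)
```

```text
t 51.75 tcp [ 0.5589 -0.0054  0.2183] yaw y -1.616 tilt [ 0.002 -0.    -1.   ] F [ 1.  -0.1  0.3] open 0.0327 q [-0.1   0.    1.55  0.    1.58  1.51]
```

View pics/w39.png

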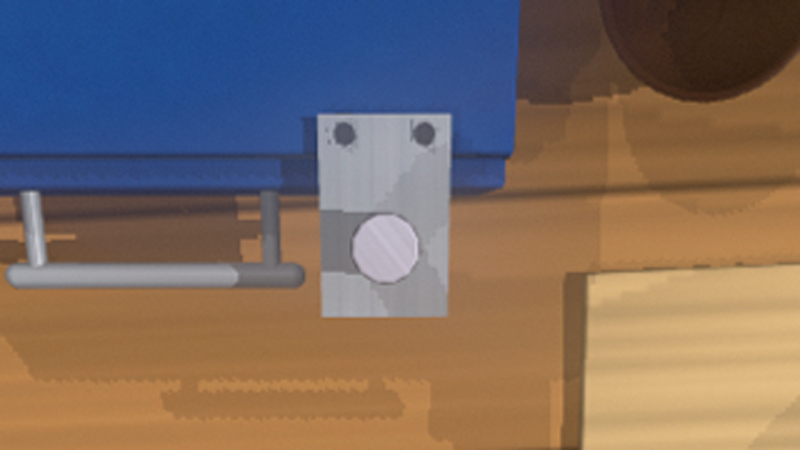

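View pics/s39.png

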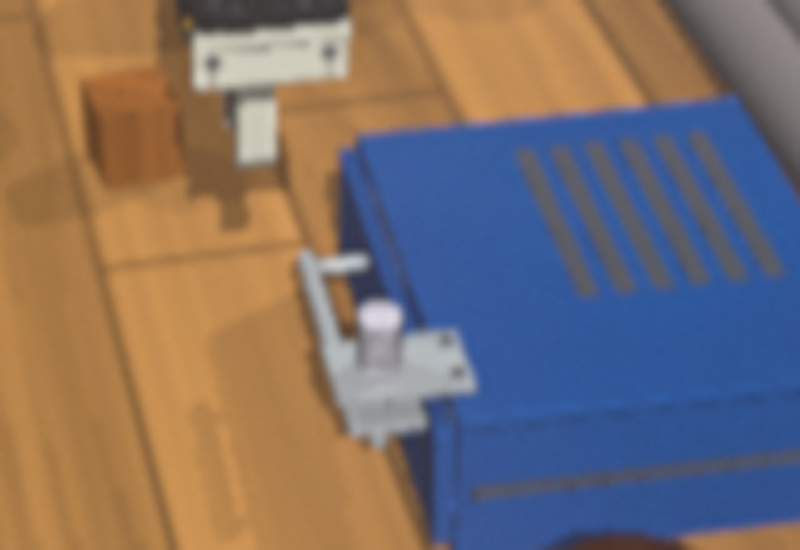

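View pics/a39.png

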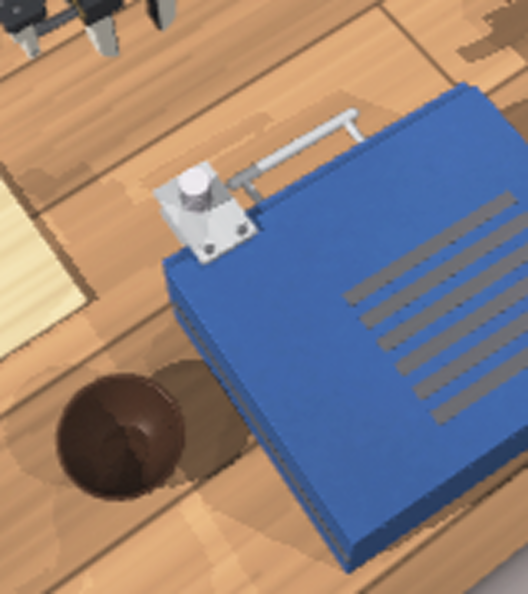

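Run:
```python
from h import *
a,b,c=cam("scene"),cam("side"),cam("wrist")
print(tri([(a,(299.1,213.9)),(b,(346.2,192.2)),(c,(160+385/2.5,20+248/2.5))]))
for o in ("shell","coconut","brush","stub"): print(o,[(np.round(x["point"],1).tolist(),round(x["confidence"],2)) for x in optics.cut_out("scene",o)][:1])
from plant import ticket
print(ticket.close_job())
```

```text
(array([ 0.62731408, -0.00827096,  0.14003033]), [np.float64(0.0014402365882202081), np.float64(0.0023145116538446004), np.float64(0.001658243054524073)])
shell [([277.8, 295.1], 0.93)]
coconut [([385.7, 87.9], 0.59)]
brush [([209.3, 326.1], 0.87)]
stub [([334.5, 201.8], 0.62)]
the job is handed in; nothing more can be done
None
```

The job is done and handed in at about 52 s of the 210 s allowed. I stood the pin in the rest, pulled the drawer out about 163 mm, and laid both full-length sticks side by side on its floor. Then I pushed the drawer shut until it met its stop (about 27 N) and put the pin back down through the latch and the eye.

**Last checks**
- **Pin:** the top of its head measured 140.0 mm above the table, where a pin resting on the plate should be, and it looks upright. The side view shows the foot below the eye plate.
- **Drawer:** it looks as it did at the start. I saw both sticks lying flat just before closing, but could not see inside afterwards.
- **Bystanders:** the shell, coconut and brush are within about 2 pixels of where they started in the scene image.
- **Stub:** I last saw it on the board in the picture taken after loading. In the final picture the network reported it near the drawer handle, which I took as a false detection. I did not check that picture by eye.

**What disagreed**
- **Fingertip height:** the real fingertips stood 33–40 mm above the reported tool position. My first grasp of the pin closed just above its head without moving anything. I corrected for the difference in every later move.
- **Sticks present:** the cameras showed only two full-length sticks on the board, so I treated the other two as absent.

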